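Clear the set wax out of the trimming station's gutter

ROBOT

A 6-joint arm with a two-finger parallel gripper is mounted at the origin on a cart in front of the work surface, level with it; the furniture and walls round the work are solid. World frame = base frame: x ahead of the robot, y to its left, z up, the work surface at z = 0. Lengths are in m, angles in rad, forces in N, time in s.
With the tool pointing down it reaches from about 0.35 to 0.775 m from the base axis. Payload 5.5 kg.
Tool frame: the origin (TCP) lies at the very end of the fingers, on their centre line; the grasp point (between the pads) lies 19 mm behind it; x points along the fingers, y is the direction in which the jaws open and shut, and the axes are right-handed (so a half turn about x gives the same grasp; the last joint's range is limited). The gripper opens to 85 mm and grips with 20 to 120 N. Pads are 22 mm wide; open, the fingers measure 114 mm over their backs; the gripper's body (76 mm by 85 mm) begins 54 mm behind the grasp point. The pads swing forward as they close: fully open they stand 13 mm farther back than shut.
Start: joints at [1.014, 0.313, 0.046, 1.304, 0, 1.431], TCP at [0.233, 0.526, 0.231] pointing down, gripper open.
Joint ranges: [-2.76, 2.76], [-0.86, 1.69], [-1.03, 1.26], [-2.2, 2.34], [-1.47, 1.5], [-3.14, 3.14]. Speed limits (rad/s): [2.57, 2.57, 3.14, 3.14, 3.14, 3.14].

INTERFACE

Orientations are given as a unit quaternion [w, x, y, z].
In Python, from workcell import env gives the robot as it stands.
- The arm moves only by the tool servo_tool, never from a script. Its argument "increments" is a list of rows, each an object with "offset": the shift along the tool's x, y, z in cm, a list of three; "yaw": the turn about the tool's x in degrees. In form: [{"offset": [x, y, z], "yaw": yaw}, ...]. A call has exactly 8 rows; each row is the pose to reach, as a shift and turn from the pose commanded when the call began, along the tool's axes at that moment; what a row does not reach only later rows make up. A row lasts 1/10 s, in which the tool goes at most 50 mm and 8.59 degrees, less where a joint would pass 70% of its speed; a pose out of reach is approached as far as the arm can. A call with a gripper value outside its range is refused whole. "claw" is the opening, from 0 (shut) to 1 (fully open), set as the call begins (left out, the last holds). The fingers move at their own pace and stop on an object; "force" is the grip in N (left out, the last holds). Time passes only in rows, so rows that repeat a pose let the fingers close, or fill a call up. It gives the time, the measured TCP pose, the force and the opening at its end, in the units of the state.
- env.get_state(): the state, without advancing time (a new reading comes with each control period).
- env.read_camera(name): name is "scene" or "side" or "wrist"; returns (picture, depth): 420x560x3 uint8, red, green, blue; 420x560 float32, m along the optical axis (not along the pixel's ray), 0 where there is no reading.
- env.camera_model(name): a dict with "vertical_fov" (degrees; the focal length in pixels is half the picture's height over the tangent of half this angle, whatever the lens; pixels are square), "cx", "cy" (the principal point, pixels), "world_from_camera" (4x4, takes a point from camera to world coordinates). Camera axes: x right, y up, looking along -z (the intrinsics and any distortion apply to the point x, -y, -z); pixel columns grow to the right and rows downward; lengths in m; the calibration is good to about 2 mm. A picture is of the moment at which its call begins: read the wrist's pose just before it. camera_model takes no time and is no camera call; for the wrist camera it gives the pose at the moment of the call.
- env.hand_in(): hands the job in, once; it reports no verdict.
The state is a dict: "clock": time; "joint_pos": joint angles; "qvel": joint speeds; "tau": joint torques, N m; "tcp_pos": TCP position; "orientation": TCP orientation; "wrist_force": force on the tool from outside, world axes, zero at the start; "ft_torque": the same for the moment, N m; "finger_gap": finger opening in m.
Only numpy, scipy, OpenCV 4.12 (cv2) and the standard library are available. Lean on these libraries where they do the work, as an engineer would, in place of code of your own. Each camera call takes 0.05 s, during which the arm holds its last target.

TASK

The wax trimmer has gone cold and two drips of set wax lie in the gutter that runs round its plate. Take the collecting tray by its handle and slide it under the spout, then take the pick from its stand, put its foot down in the closed end of the gutter and sweep it slowly (under 10 cm a second) along the gutter, round the corner and out to the end of the spout, without digging into the metal, so that both drips fall into the tray. Leave the tray standing under the spout, hang the pick back upright in a hole of its stand, and do not disturb the other things on the bench.

Things in the scene. Friction and masses are not known exactly. Their poses are not given: they have to be found in the camera images.
- station: Fixed wax trimming station: white housing, bare metal plate on top, 200 (x) x 220 (y) x 56 mm high. Origin: centre of underside; +x its back, +y its left. An L-shaped gutter, 24 mm wide, 16 mm deep (floor at z 40 mm), runs along the left side, round the back left corner, along the back edge and out by a spout on the right. Ribs 2 mm high and a stuck stack of moulds (top z 73) are on the plate.
- gutter_start (a point): Point on the gutter's floor and centreline where the sweep begins, 12 mm from its closed end: station x -68, y 87 mm. From here the gutter runs straight along station +x to (45, 87).
- gutter_corner (a point): Point on the gutter's floor and centreline half way round the corner. The corner is a quarter circle of 32 mm radius centred at station (45, 55) mm, from (45, 87) to (77, 55); then the gutter runs straight along station -y.
- spout_tip (a point): Middle of the spout's floor at its open end, 40 mm above the bench: station x 77, y -138 mm. The spout juts 28 mm out of the station's right side (y -110) as a straight run of the gutter, side walls 12 mm high, underside 34 mm above the bench.
- tray: Loose open steel tray, 80 (x) x 72 (y) x 22 mm high, walls 2 mm, about 0.25 kg, standing right of the station. Origin: centre of underside. Black bar handle on its -y side, 14 mm wide (x), 12 mm high, from y -40 to -92 mm, its middle at (0, -66, 22) mm. It slides under the spout, handle away from the station, so that the spout's end is over the tray's middle (body clear of the station's side).
- stand: Fixed bare metal tool stand, 64 (x) x 90 (y) x 95 mm high, open underneath its 8 mm top plate; two vertical through holes of 21 mm diameter at y -22 and y +22 mm. Origin: centre of the underside.
- hole_right (a point): Centre of the mouth of the stand's hole on its -y side, 95 mm above the bench.
- hole_left (a point): Centre of the mouth of the stand's hole on its +y side, 95 mm above the bench.
- pick: Gutter pick, 176 mm long, about 0.09 kg, hanging upright by its collar in a stand hole. Origin: underside of its foot, on the axis; +z up. Foot: disc 14 mm diameter, 9 mm high; shaft 7 mm, widening to 17 mm from z 60 to 72; collar 30 mm diameter, z 80 to 85, resting on the stand (origin then 15 mm above the bench); black square handle 16 x 16 mm, z 84 to 176, flats square to the pick's x and y.
- pick_grip (a point): Middle of the pick's handle, on its axis, 130 mm above the underside of the foot.
- wax_1: Loose, slippery drip of set wax (12 g), a low off-white dome 19 mm in diameter and 10 mm high, in the gutter's left-hand leg. Origin: centre of its underside.
- wax_2: A second drip like it, in the gutter's back leg. Origin: centre of its underside.
- wash_bottle: Bystander: white wash bottle with a red cap, 66 x 93 x 182 mm, behind the station. Origin: centre of the underside.
- beaker: Bystander: beaker, 52 x 52 x 65 mm, behind the station. Origin: centre of the underside.
- wax_block: Bystander: block of paraffin, 32 x 44 x 18 mm, in front of the station. Origin: centre of the underside.
- scraper: Bystander: wax scraper with an orange handle, 38 x 160 x 14 mm, lying in front of the station. Origin: centre of the underside.
Things that resemble listed ones, but are neither listed nor needed, are in the scene too. Of the things that look like the pick, the smallest one is meant.

How it is judged:
On the way, in this order (a step that is already met when the one before it is completed fails the run):
1. the tray stands on the bench under the spout (x of spout_tip in the frame of tray between -0.03 and 0.03 m and y of spout_tip in the frame of tray between -0.026 and 0.028 m and height (world z) of tray below 0.006 m and linear speed of tray below 0.02 m/s), for 0.2 s.
2. the pick's foot is down in the closed end of the gutter (horizontal distance between pick and gutter_start below 0.012 m and z of pick in the frame of station below 0.051 m), for 0.05 s.
3. the foot comes round the corner in the gutter (horizontal distance between pick and gutter_corner below 0.012 m and z of pick in the frame of station below 0.051 m), for 0.02 s.
4. the foot comes out along the spout, at its end (horizontal distance between pick and spout_tip below 0.014 m and z of pick in the frame of station below 0.051 m), for 0.02 s.
At the end, for the whole second after the job is handed in: Both drips rest inside the tray; the tray stands flat on the bench with the spout's end over its inside (within 32 mm in its x and 28 mm in its y of the middle); the pick hangs at rest and upright (within 0.1 rad) in either hole of its stand, its collar down on the stand (within 4 mm) (x of wax_1 in the frame of tray between -0.039 and 0.039 m and y of wax_1 in the frame of tray between -0.035 and 0.035 m and z of each of wax_1, wax_2 in the frame of tray below 0.022 m and linear speed of each of wax_1, wax_2 below 0.03 m/s and x of wax_2 in the frame of tray between -0.039 and 0.039 m and y of wax_2 in the frame of tray between -0.035 and 0.035 m and x of spout_tip in the frame of tray between -0.032 and 0.032 m and y of spout_tip in the frame of tray between -0.028 and 0.03 m and height (world z) of tray below 0.006 m and angle between tray's own z axis and vertical below 0.06 rad and (horizontal distance between pick and hole_right below 0.01 m or horizontal distance between pick and hole_left below 0.01 m) and height (world z) of pick between 0.01 and 0.019 m and angle between pick's own z axis and vertical below 0.1 rad and linear speed of pick below 0.02 m/s); the robot touches nothing.
It fails at once if the pick's foot sweeps along the gutter faster than 10 cm/s (putting it down at the closed end and lifting it out at the spout's end not counted) (z of pick in the frame of station below 0.052 m and x of pick in the frame of station between -0.055 and 0.1 m and y of pick in the frame of station between -0.122 and 0.11 m and linear speed of pick above 0.1 m/s).
It fails at once if the pick is pressed into the station with more than 25 N (contact force between pick and station above 25 N).
It fails at once if another thing on the bench is moved by more than 20 mm (distance of any of wash_bottle, beaker, wax_block, scraper from where it was at the start of the episode above 0.02 m).
It also fails if it takes over 72 s, if anything falls off the work surface, if the arm or the gripper's body presses on something with over 40 N, if the wrist force passes 120 N, or if a joint passes its speed limit or range.

## Working session

There is one attempt and no reset: what is moved stays moved. The work goes in short steps, Python scripts to look and compute and a tool call to move; the robot and the scene stay as the last step left them, time stands still between calls to the robot, and variables do not carry over. Pictures are saved under pics/ and viewed, and the job is handed in when it is done.

Besides the shell and the picture viewer there is one more tool, called after "Emit:" by a JSON object that holds its "method" and its "body". servo_tool: Moves the arm, as the interface text tells. Its arguments: {"type":"object","properties":{"increments":{"type":"array","items":{"type":"object","properties":{"offset":{"type":"array","items":{"type":"number"}},"yaw":{"type":"number"}}}},"claw":{"type":"number"},"force":{"type":"number"}},"required":["increments"]}

```bash
ls; mkdir -p pics; cat > h.py <<'E'
import numpy as np, cv2
from workcell import env
def snap(n,fn):
    m=env.camera_model(n); im,d=env.read_camera(n)
    cv2.imwrite('pics/'+fn+'.png',im[:,:,::-1]); np.savez('pics/'+fn+'.npz',im=im,d=d,T=m['world_from_camera'],f=210/np.tan(np.radians(m['vertical_fov'])/2),cx=m['cx'],cy=m['cy'])
    return m
def load(fn):
    z=np.load('pics/'+fn+'.npz'); return z
def world(z,u,v,d=None):
    d=z['d'][int(round(v)),int(round(u))] if d is None else d
    p=np.array([(u-z['cx'])/z['f']*d,-(v-z['cy'])/z['f']*d,-d,1]); return (z['T']@p)[:3]
def onplane(z,u,v,h):
    T=z['T'];r=T[:3,:3]@np.array([(u-z['cx'])/z['f'],-(v-z['cy'])/z['f'],-1]);o=T[:3,3]
    return o+r*(h-o[2])/r[2]
E
python3 - <<'E'
from h import *
for n in('scene','side','wrist'): 
    m=snap(n,n+'0'); print({k:(np.round(v,3).tolist() if not isinstance(v,str) else v) for k,v in m.items()})
print(env.get_state())
E
```

```text
pics
{'vertical_fov': 56.407, 'cx': 276.108, 'cy': 207.746, 'world_from_camera': [[-0.956, 0.247, -0.161, 0.376], [-0.294, -0.808, 0.51, 0.489], [-0.004, 0.535, 0.845, 1.005], [0.0, 0.0, 0.0, 1.0]]}
{'vertical_fov': 42.492, 'cx': 272.396, 'cy': 213.296, 'world_from_camera': [[0.022, 0.562, -0.827, -0.526], [-1.0, 0.012, -0.019, -0.105], [-0.001, 0.827, 0.562, 0.875], [0.0, 0.0, 0.0, 1.0]]}
{'vertical_fov': 70.614, 'cx': 281.294, 'cy': 212.469, 'world_from_camera': [[0.405, -0.877, -0.258, 0.167], [0.914, 0.388, 0.116, 0.555], [-0.001, -0.283, 0.959, 0.372], [0.0, 0.0, 0.0, 1.0]]}
{'clock': 0.15, 'joint_pos': array([ 1.01440275e+00,  3.13827162e-01,  4.52200689e-02,  1.30360993e+00,
       -2.91241282e-06,  1.43120006e+00]), 'qvel': array([-0.00014361, -0.00048132,  0.00383924, -0.00064359, -0.00148732,
       -0.00049083]), 'tau': array([ 2.13685576e-03, -4.81064415e+01,  2.98816395e+01,  1.38900324e-02,
       -1.63304071e-04, -1.37726023e-06]), 'tcp_pos': array([0.23257566, 0.52543081, 0.23060601]), 'orientation': array([ 0.69163695,  0.1458232 ,  0.69197759, -0.14676827]), 'wrist_force': array([-0.65831821, -0.32260667, -0.28913995]), 'ft_torque': array([ 0.00683862,  0.01093244, -0.0145581 ]), 'finger_gap': 0.08544404445049325}
```

View pics/scene0.png

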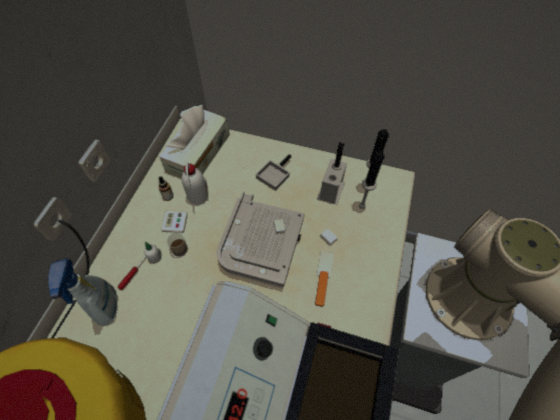

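View pics/side0.png

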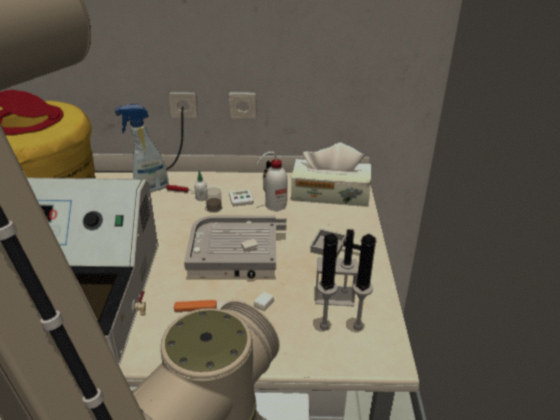

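View pics/wrist0.png

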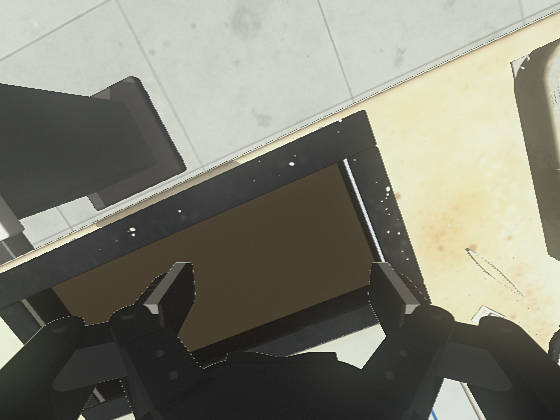

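```bash
python3 - <<'E'
from h import *
z=load('scene0'); im=z['im'][:,:,::-1]
cv2.imwrite('pics/sc.png',cv2.resize(im[110:320,180:440],None,fx=3,fy=2.8,interpolation=cv2.INTER_CUBIC)[:600,:800])
z2=load('side0'); cv2.imwrite('pics/sd.png',cv2.resize(z2['im'][200:350,170:420,::-1],None,fx=3.2,fy=3.2,interpolation=cv2.INTER_CUBIC))
for n,u,v in [('plate',250,240),('tray',272,175),('trayhandle',288,159),('pickh',338,153),('standtop',330,175),('hand2',378,150),('block',329,237),('scr',322,285),('front left st',279,285),('spout',247,198)]:
    print(n,world(z,u,v).round(3))
for n,u,v in [('plate',230,240),('pick top',348,232),('big1',330,236),('big2',368,238),('standtop',335,282),('spout',285,225),('tray',322,242)]:
    print('side',n,world(z2,u,v).round(3))
E
```

```text
plate [0.594 0.037 0.058]
tray [ 0.616 -0.232  0.   ]
trayhandle [ 0.58  -0.291  0.025]
pickh [ 0.424 -0.244  0.162]
standtop [ 0.433 -0.215  0.093]
hand2 [ 0.325 -0.206  0.249]
block [ 0.391 -0.056  0.019]
scr [0.376 0.087 0.012]
front left st [0.483 0.13  0.038]
spout [ 0.651 -0.1    0.042]
side plate [0.561 0.026 0.054]
side pick top [ 0.417 -0.247  0.188]
side big1 [ 0.318 -0.198  0.249]
side big2 [ 0.318 -0.272  0.246]
side standtop [ 0.472 -0.235 -0.003]
side spout [ 0.639 -0.112  0.046]
side tray [ 0.628 -0.212 -0.   ]
```

View pics/sc.png

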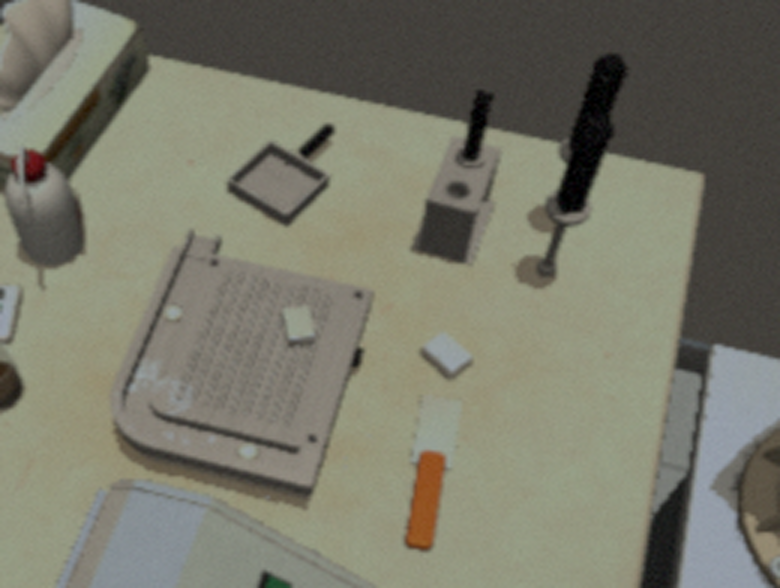

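View pics/sd.png

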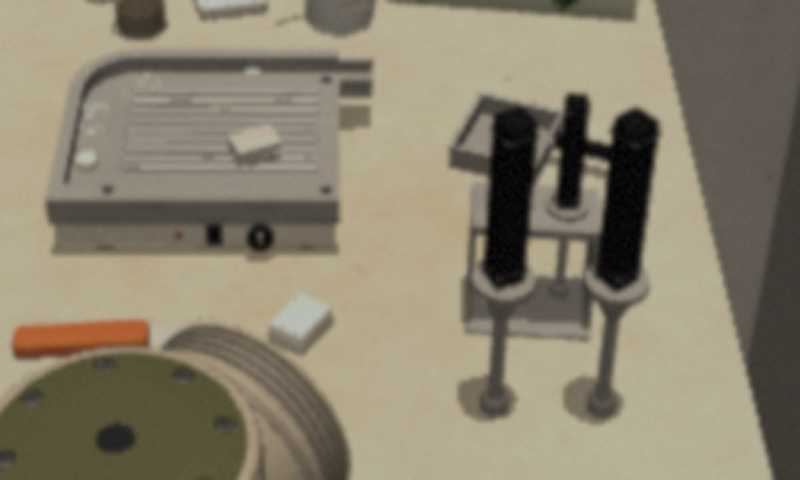

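```bash
cat >> h.py <<'E'
from scipy.spatial.transform import Rotation as Ro
def pose():
    s=env.get_state(); q=s['orientation']; R=Ro.from_quat([q[1],q[2],q[3],q[0]]).as_matrix(); return np.array(s['tcp_pos']),R,s
def ang(R): return np.degrees(np.arctan2(R[1,1],R[0,1]))
def plan(p,a=None):
    """world target TCP p, heading a (deg) of tool y"""
    P,R,s=pose(); off=R.T@(np.array(p)-P)*100
    out=[0]
    if a is not None:
        # turning about tool x (down) by +yaw turns world heading by -yaw
        out=-(a-ang(R)); out=(out+90)%180-90
    print('t',round(s['clock'],2),'P',P.round(4),'head',round(ang(R),2),'x',R[:,0].round(3),'j6',round(s['joint_pos'][5],3),'off cm',off.round(2),'yaw',np.round(out,2))
E
python3 - <<'E'
from h import *
P,R,s=pose();print(R.round(3),Ro.from_matrix(R).as_euler('xyz'))
c=load('wrist0')['T'];print('cam in tool',(R.T@(c[:3,3]-P)).round(4),'\n',(R.T@c[:3,:3]).round(3))
plan([0.45,-0.05,0.35],90)
E
```

```text
[[-0.001  0.405  0.914]
 [-0.001  0.914 -0.405]
 [-1.    -0.001 -0.   ]] [-1.7083426   1.56937563 -2.12513991]
cam in tool [-0.1419  0.0009 -0.0717] 
 [[-0.     0.283 -0.959]
 [ 1.     0.    -0.   ]
 [ 0.    -0.959 -0.283]]
t 0.15 P [0.2326 0.5254 0.2306] head 66.12 x [-0.001 -0.001 -1.   ] j6 1.431 off cm [-11.89 -43.83  43.17] yaw -23.88
```

Emit:
{"method": "servo_tool", "body": {"increments": [{"offset":[-10,0,0],"yaw":0},{"offset":[-15,0,0],"yaw":0},{"offset":[-15,-10,10],"yaw":-5},{"offset":[-15,-20,18],"yaw":-10},{"offset":[-15,-30,25],"yaw":-15},{"offset":[-15,-40,30],"yaw":-20},{"offset":[-15,-51,43],"yaw":-24},{"offset":[-15,-51,43],"yaw":-24}]}}

```text
clock: 0.95
tcp_pos: [0.3148, 0.2399, 0.3668]
orientation: [0.707, -0.002, 0.707, 0.002]
wrist_force: [1.1, -0.0, 0.4]
finger_gap: 0.0855
```

```bash
python3 - <<'E'
from h import *
plan([0.42,-0.12,0.38],90)
E
```

```text
t 0.95 P [0.3148 0.2399 0.3668] head 90.26 x [ 0.001  0.    -1.   ] j6 0.443 off cm [ -1.32 -36.03  10.35] yaw 0.26
```

Emit:
{"method": "servo_tool", "body": {"increments": [{"offset":[-1.3,-36,10.4],"yaw":0},{"offset":[-1.3,-36,10.4],"yaw":0},{"offset":[-1.3,-36,10.4],"yaw":0},{"offset":[-1.3,-36,10.4],"yaw":0},{"offset":[-1.3,-36,10.4],"yaw":0},{"offset":[-1.3,-36,10.4],"yaw":0},{"offset":[-1.3,-36,10.4],"yaw":0},{"offset":[-1.3,-36,10.4],"yaw":0}]}}

```text
clock: 1.75
tcp_pos: [0.4203, -0.1218, 0.3791]
orientation: [0.707, 0.0, 0.707, -0.001]
wrist_force: [-0.5, 0.7, 0.3]
finger_gap: 0.0853
```

```bash
python3 - <<'E'
from h import *
plan([0.42,-0.12,0.38],90); snap('wrist','w1')
E
```

```text
t 1.75 P [ 0.4203 -0.1218  0.3791] head 89.91 x [-0. -0. -1.] j6 -0.464 off cm [-0.09  0.18 -0.03] yaw -0.09
```

View pics/w1.png

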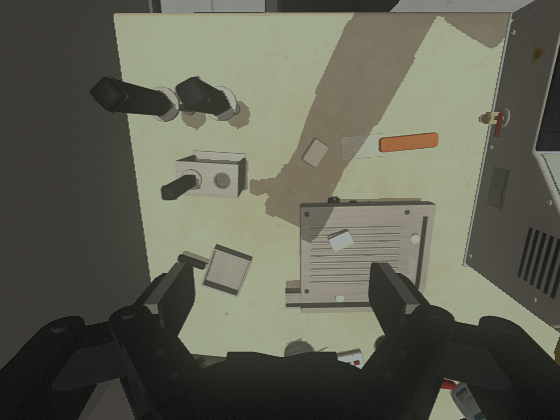

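```bash
cat >> h.py <<'E'
def cloud(z):
    d=z['d'];h,w=d.shape;u,v=np.meshgrid(np.arange(w),np.arange(h))
    p=np.stack([(u-z['cx'])/z['f']*d,-(v-z['cy'])/z['f']*d,-d],-1)
    W=p@z['T'][:3,:3].T+z['T'][:3,3]; W[d<=0]=np.nan; return W
def rect(z,mask,h):
    c,_=cv2.findContours(mask.astype(np.uint8),cv2.RETR_EXTERNAL,cv2.CHAIN_APPROX_NONE)
    c=max(c,key=cv2.contourArea)[:,0,:]
    q=np.array([onplane(z,u,v,h)[:2] for u,v in c])*1000
    r=cv2.minAreaRect(q.astype(np.float32)); return q,r
E
python3 - <<'E'
from h import *
z=load('w1'); W=cloud(z)
u,v=np.meshgrid(np.arange(560),np.arange(420))
reg=(u>270)&(u<460)&(v>190)&(v<330)
print('bench z',np.nanmedian(W[200:290,255:280,2]), 'plate z', np.nanmedian(W[225:270,290:360,2]))
H=W[...,2]
m=reg&(H>0.048)&(H<0.08)&~((u<306)&(v>275))
q,r=rect(z,m,0.056);print('station',r)
im=z['im'][:,:,::-1]
cv2.imwrite('pics/w1a.png',cv2.resize(im[190:330,275:445],None,fx=4.5,fy=4.2,interpolation=cv2.INTER_CUBIC))
cv2.imwrite('pics/w1b.png',cv2.resize(im[140:310,150:270],None,fx=3.5,fy=3.5,interpolation=cv2.INTER_CUBIC))
hm=np.clip((H+0.01)/0.12,0,1);hm=np.nan_to_num(hm)
cv2.imwrite('pics/w1h.png',cv2.applyColorMap((hm*255).astype(np.uint8),cv2.COLORMAP_JET))
E
```

```text
bench z -0.000643768022893898 plate z 0.05571797227159017
station ((556.5968627929688, 22.08995819091797), (168.90565490722656, 219.81607055664062), 1.1507805585861206)
```

View pics/w1a.png

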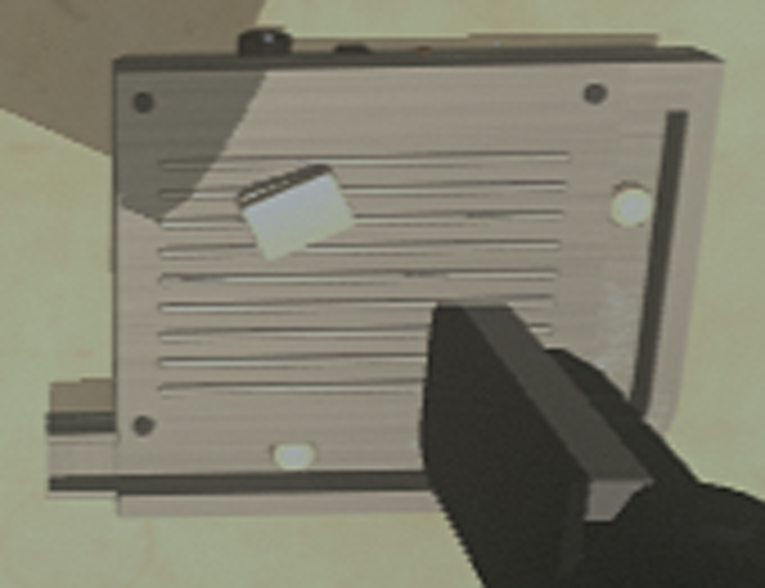

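View pics/w1b.png

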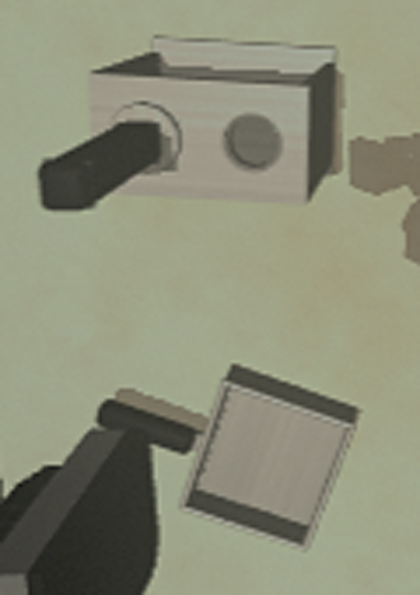

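View pics/w1h.png

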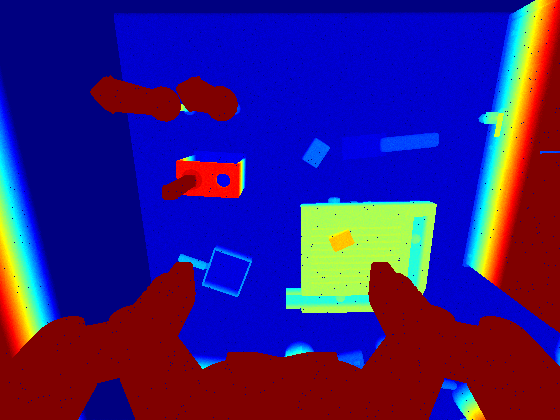

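Emit:
{"method": "servo_tool", "body": {"increments": [{"offset":[0,7,11],"yaw":0},{"offset":[0,7,11],"yaw":0},{"offset":[0,7,11],"yaw":0},{"offset":[0,7,11],"yaw":0},{"offset":[0,7,11],"yaw":0},{"offset":[0,7,11],"yaw":0},{"offset":[0,7,11],"yaw":0},{"offset":[0,7,11],"yaw":0}]}}

```text
clock: 2.6
tcp_pos: [0.5289, -0.0484, 0.3803]
orientation: [0.707, -0.0, 0.707, 0.0]
wrist_force: [0.5, -0.6, 0.8]
finger_gap: 0.0854
```

```bash
python3 - <<'E'
from h import *
plan([0.53,-0.05,0.38],90); snap('wrist','w2')
z=load('w2'); W=cloud(z);H=W[...,2]
hm=np.nan_to_num(np.clip((H+0.01)/0.12,0,1))
cv2.imwrite('pics/w2h.png',np.hstack([cv2.resize(cv2.applyColorMap((hm*255).astype(np.uint8),cv2.COLORMAP_JET),(400,300)),cv2.resize(z['im'][:,:,::-1],(400,300))]))
E
```

```text
t 2.6 P [ 0.5289 -0.0484  0.3803] head 90.06 x [ 0.001 -0.    -1.   ] j6 -0.243 off cm [ 0.03 -0.16  0.11] yaw 0.06
```

View pics/w2h.png

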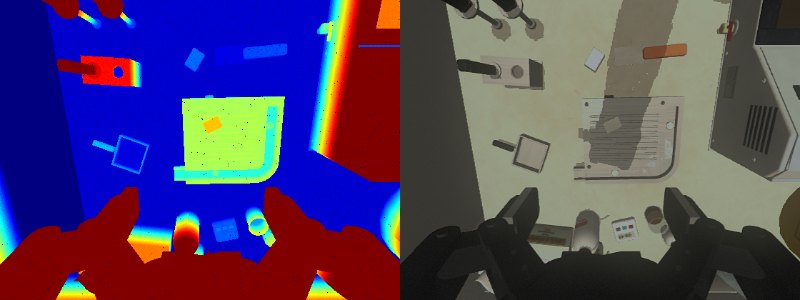

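View pics/w2.png

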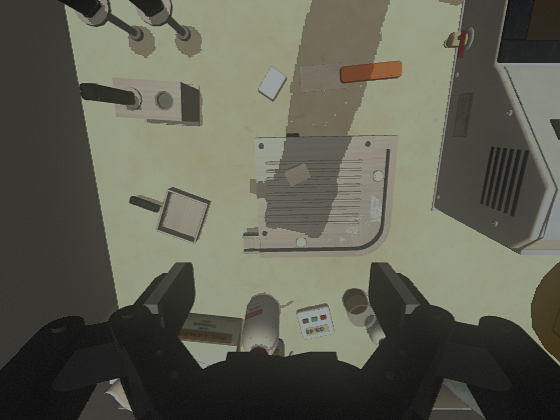

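```bash
cat > m.py <<'E'
from h import *
def meas(fn,sreg=(230,420,120,270),spx=257,treg=(145,222,175,250),streg=(100,215,65,135)):
    z=load(fn);W=cloud(z);H=W[...,2];u,v=np.meshgrid(np.arange(560),np.arange(420))
    R=lambda r:(u>r[0])&(u<r[1])&(v>r[2])&(v<r[3])
    m=R(sreg)&(H>0.048)&(H<0.08); print('bench',np.nanmedian(H[R((215,240,150,220))]))
    m=cv2.morphologyEx(m.astype(np.uint8),cv2.MORPH_CLOSE,np.ones((3,3)))
    m=cv2.morphologyEx(m,cv2.MORPH_OPEN,np.ones((15,15)))  # drop spout walls
    q,r=rect(z,m,0.056);print('station rect',r)
    # line fits per side
    c=np.array(r[0])
    for nm,sel,ax in [('front',q[:,0]<c[0]-85,1),('right',q[:,1]<c[1]-95,0),('left',(q[:,1]>c[1]+95),0),('back',(q[:,0]>c[0]+85),1)]:
        p=q[sel]; lo,hi=c[ax]-70,c[ax]+50
        p=p[(p[:,ax]>lo)&(p[:,ax]<hi)]
        if len(p)<5: print(nm,'few');continue
        k,b=np.polyfit(p[:,ax]-c[ax],p[:,1-ax],1);print(nm,'slope deg',np.degrees(np.arctan(k)).round(2),'at c',b.round(1))
    g=R(sreg)&(H<0.048)&(H>0.03)
    return z,W,H,u,v,R
E
python3 - <<'E'
from m import *
z,W,H,u,v,R=meas('w2')
# gutter floor cells
g=R((240,420,120,270))&(abs(H-0.040)<0.004)
p=W[g]*1000
L=p[(p[:,0]<580)&(p[:,0]>510)&(p[:,1]>80)]; 
for lo in range(500,600,20):
    s=p[(p[:,0]>lo)&(p[:,0]<lo+20)&(p[:,1]>70)]; print(lo,np.percentile(s[:,1],[2,50,98]).round(1) if len(s) else 0)
for lo in range(-120,80,20):
    s=p[(p[:,1]>lo)&(p[:,1]<lo+20)&(p[:,0]>600)]; print(lo,np.percentile(s[:,0],[2,50,98]).round(1),s[:,1].min().round(1)) if len(s) else 0
# stand
m=R((100,215,65,135))&(abs(H-0.095)<0.006); q,r=rect(z,cv2.morphologyEx(m.astype(np.uint8),cv2.MORPH_OPEN,np.ones((3,3))),0.095);print('stand',r)
# tray
m=R((145,222,175,250))&(H>0.012); q,r=rect(z,m,0.022);print('tray',r)
m=R((120,165,185,220))&(H>0.012); q,r=rect(z,m,0.028);print('handle',r)
# wax: z bumps
for nm,(a,b) in {'w1':(377,175),'w2':(301,242)}.items(): print(nm,onplane(z,a,b,0.046).round(4))
E
```

```text
bench -0.0005987920781130862
station rect ((557.1600952148438, 4.760566711425781), (165.068115234375, 184.7657470703125), 1.1780784130096436)
front few
right few
left few
back few
500 [101.6 111.7 120.9]
520 [102.1 114.2 121. ]
540 [102.6 113.4 121.4]
560 [103.2 113.  122. ]
580 [103.5 113.2 122.2]
-120 [637.8 655.5 666.6] -113.8
-100 [637.9 656.6 666.2] -99.2
-80 [648.6 657.8 665.9] -79.7
-60 [648.7 657.3 665.6] -58.6
-40 [646.5 656.9 665. ] -39.3
-20 [645.9 662.  664.7] -19.9
0 [646.6 655.9 664.3] 0.7
20 [646.6 655.9 663.8] 20.0
40 [646.4 655.2 663.2] 41.0
60 [645.  654.5 662.8] 60.1
stand ((424.8135070800781, -227.75779724121094), (91.198486328125, 49.88969802856445), 86.50595092773438)
tray ((607.66943359375, -237.17457580566406), (102.55810546875, 83.87019348144531), 68.9092788696289)
handle ((595.2601928710938, -280.5537109375), (59.888248443603516, 37.179813385009766), 83.8922119140625)
w1 [0.5354 0.1069 0.046 ]
w2 [ 0.6517 -0.0135  0.046 ]
```

```bash
sed -i 's/MORPH_CLOSE,np.ones((3,3))/MORPH_CLOSE,np.ones((25,25))/' m.py; python3 - <<'E'
from m import *
z,W,H,u,v,R=meas('w2')
im=z['im']
t=R((145,222,180,250))
cv2.imwrite('pics/w2c.png',np.hstack([cv2.resize(im[175:260,115:225,::-1],(400,310),interpolation=cv2.INTER_CUBIC),cv2.resize(im[60:140,70:210,::-1],(400,310),interpolation=cv2.INTER_CUBIC)]))
cv2.imwrite('pics/w2d.png',cv2.resize(im[125:265,235:405,::-1],None,fx=4.5,fy=4.2,interpolation=cv2.INTER_CUBIC))
E
```

```text
bench -0.0005987920781130862
station rect ((574.5406494140625, 9.751663208007812), (200.10281372070312, 245.38014221191406), 1.0908739566802979)
front slope deg -1.32 at c 475.2
right slope deg 0.97 at c -86.6
left slope deg 1.09 at c 131.7
back slope deg -1.13 at c 673.8
```

View pics/w2c.png

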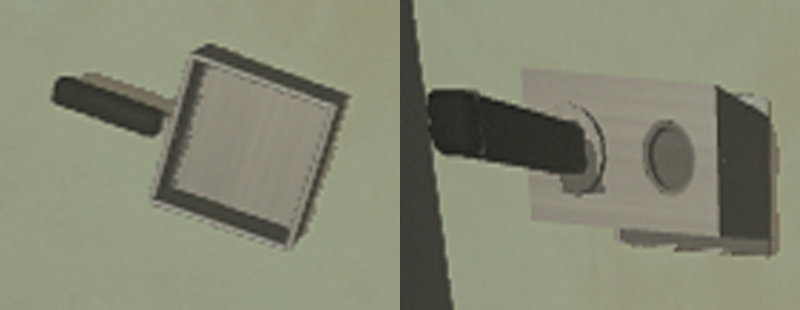

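View pics/w2d.png

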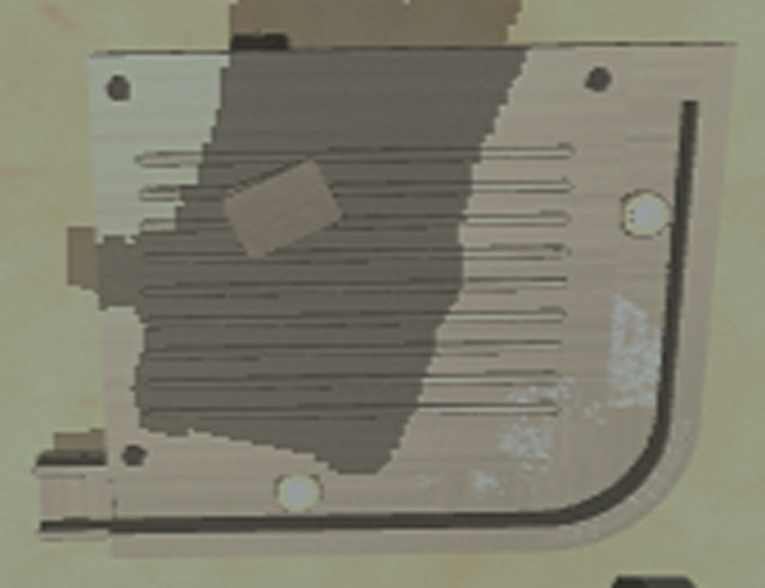

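Emit:
{"method": "servo_tool", "body": {"increments": [{"offset":[2,-17,-1],"yaw":0},{"offset":[2,-17,-1],"yaw":0},{"offset":[2,-17,-1],"yaw":0},{"offset":[2,-17,-1],"yaw":0},{"offset":[2,-17,-1],"yaw":0},{"offset":[2,-17,-1],"yaw":0},{"offset":[2,-17,-1],"yaw":0},{"offset":[2,-17,-1],"yaw":0}]}}

```text
clock: 3.45
tcp_pos: [0.5201, -0.2168, 0.3603]
orientation: [0.707, -0.001, 0.707, 0.001]
wrist_force: [0.4, -0.5, -0.0]
finger_gap: 0.0856
```

```bash
python3 - <<'E'
from h import *
plan([0.53,-0.22,0.36],90); snap('wrist','w3')
z=load('w3'); im=z['im'][:,:,::-1]
cv2.imwrite('pics/w3a.png',cv2.resize(im[40:270,180:400],None,fx=3,fy=2.6,interpolation=cv2.INTER_CUBIC))
E
```

```text
t 3.45 P [ 0.5201 -0.2168  0.3603] head 90.21 x [ 0.001 -0.    -1.   ] j6 -0.541 off cm [ 0.03 -0.32  0.98] yaw 0.21
```

View pics/w3.png

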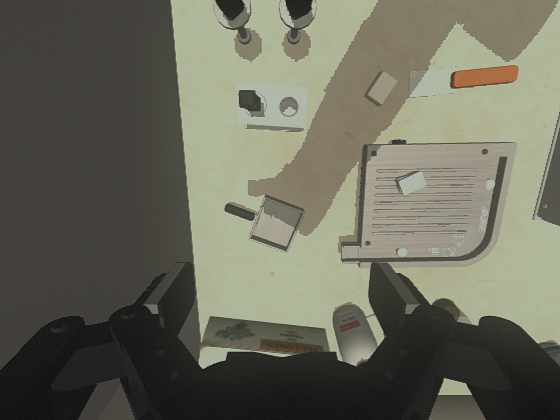

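View pics/w3a.png

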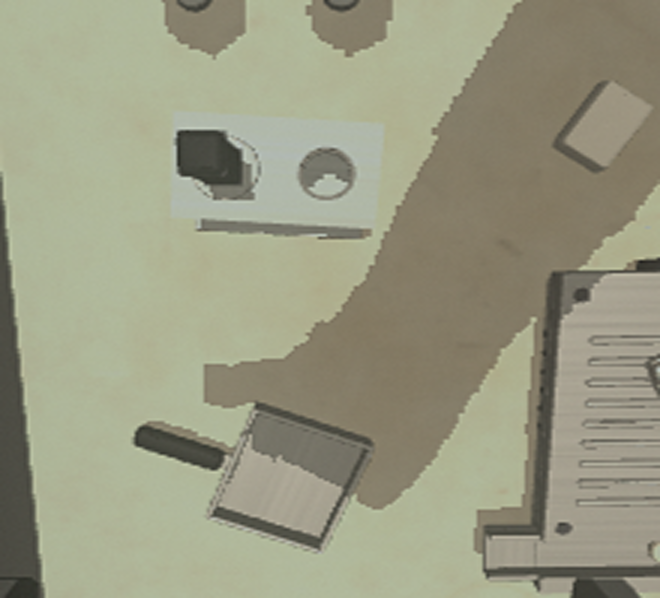

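```bash
cat > m3.py <<'E'
from h import *
z=load('w3');W=cloud(z);H=W[...,2];u,v=np.meshgrid(np.arange(560),np.arange(420))
R=lambda r:(u>r[0])&(u<r[1])&(v>r[2])&(v<r[3])
S=R((225,320,70,135))
p=W[S&(H>0.1)]; 
t=S&(H>0.186)&(H<0.196); q,r=rect(z,t,0.191); print('pick top',r, W[t].mean(0).round(4), t.sum())
pp=W[S&(H>0.11)&(H<0.186)]
st=S&(abs(H-0.095)<0.005); c=cv2.morphologyEx(st.astype(np.uint8),cv2.MORPH_CLOSE,np.ones((3,3))); st2=c.copy()
q,r=rect(z,c|(S&(H>0.09)).astype(np.uint8),0.095); print('stand',r)
# hole
hole=R((277,301,92,122))&(st2==0)&(H<0.09); n,l,s,cc=cv2.connectedComponentsWithStats(hole.astype(np.uint8)); k=1+np.argmax(s[1:,4]); print('hole',cc[k],s[k],onplane(z,*cc[k],0.095).round(4))
# collar disc z .1
cl=S&(abs(H-0.1)<0.003)
T=R((244,310,190,258))&(H>0.012); q,r=rect(z,T,0.022); print('tray',r)
T=R((220,257,196,222))&(H>0.012)&(H<0.04); q,r=rect(z,T,0.028); print('handle',r, np.nanmedian(H[T]), np.nanmax(H[T]))
E
python3 m3.py
```

```text
pick top ((423.74578857421875, -250.5982666015625), (14.712154388427734, 15.104246139526367), 0.1988002210855484) [ 0.4237 -0.2507  0.1899] 262
stand ((424.7636413574219, -228.86228942871094), (89.77005004882812, 49.87016677856445), 86.53642272949219)
hole [288.5        106.57142857] [281  99  16  16 210] [ 0.4262 -0.207   0.095 ]
tray ((609.1636962890625, -234.6591796875), (95.03392028808594, 83.10932159423828), 68.73290252685547)
handle ((589.3885498046875, -282.96075439453125), (56.8062629699707, 14.9887113571167), 68.62955474853516) 0.026493529985673475 0.02904299425511364
```

```bash
cat >> m3.py <<'E'
C=[onplane(z,180+x/3,40+y/2.6,0.022)[:2]*1000 for x,y in [(257,405),(372,445),(322,550),(210,515)]]
print(np.round(C,1),np.mean(C,0)); print([np.linalg.norm(C[i]-C[i-3]).round(1) for i in range(4)])
d=[C[0]-C[3],C[1]-C[2],C[1]-C[0],C[2]-C[3]];print([np.degrees(np.arctan2(a[1],a[0])).round(1) for a in d])
a=np.radians(68.65);e=np.array([np.cos(a),np.sin(a)]); s=(q@e); pr=q@np.array([-e[1],e[0]]);print(s.min(),s.max(),pr.min(),pr.max()); 
for s0 in (s.min()+92,): print('tray from end', s0*e+np.mean([pr.min(),pr.max()])*np.array([-e[1],e[0]]))
E
python3 m3.py
```

```text
pick top ((423.74578857421875, -250.5982666015625), (14.712154388427734, 15.104246139526367), 0.1988002210855484) [ 0.4237 -0.2507  0.1899] 262
stand ((424.7636413574219, -228.86228942871094), (89.77005004882812, 49.87016677856445), 86.53642272949219)
hole [288.5        106.57142857] [281  99  16  16 210] [ 0.4262 -0.207   0.095 ]
tray ((609.1636962890625, -234.6591796875), (95.03392028808594, 83.10932159423828), 68.73290252685547)
handle ((589.3885498046875, -282.96075439453125), (56.8062629699707, 14.9887113571167), 68.62955474853516) 0.026493529985673475 0.02904299425511364
[[ 562.1 -241.8]
 [ 588.5 -177.5]
 [ 662.5 -204.9]
 [ 637.4 -269.9]] [ 612.63664366 -223.52402185]
[np.float64(69.6), np.float64(79.0), np.float64(69.6), np.float64(80.4)]
[np.float64(159.6), np.float64(159.7), np.float64(67.7), np.float64(68.9)]
-77.369859401456 -20.565631546817887 -659.4522604114886 -644.4585523700335
tray from end [ 612.54054371 -223.72745752]
```

```bash
python3 - <<'E'
from h import *
for fn in('scene0','w2'):
    z=load(fn);W=cloud(z).reshape(-1,3)
    for y0 in np.arange(-.36,.2,.04):
        s=W[(W[:,1]>y0)&(W[:,1]<y0+.04)&(W[:,0]>.66)&(W[:,0]<.95)&(W[:,2]>.06)&(W[:,2]<.3)]
        if len(s)>5: print(fn,y0.round(2),len(s),'xmin',np.percentile(s[:,0],2).round(3),'zmax',s[:,2].max().round(3))
z=load('w3')
plan([0.5887,-0.2851,0.10],158.8)
E
```

```text
scene0 -0.36 237 xmin 0.81 zmax 0.146
scene0 -0.32 427 xmin 0.813 zmax 0.159
scene0 -0.28 470 xmin 0.817 zmax 0.157
scene0 -0.24 418 xmin 0.822 zmax 0.147
scene0 -0.2 525 xmin 0.827 zmax 0.134
scene0 -0.16 313 xmin 0.832 zmax 0.087
scene0 -0.12 169 xmin 0.776 zmax 0.173
scene0 -0.08 498 xmin 0.78 zmax 0.183
scene0 -0.04 14 xmin 0.699 zmax 0.168
scene0 0.04 24 xmin 0.772 zmax 0.067
scene0 0.08 49 xmin 0.759 zmax 0.068
scene0 0.12 55 xmin 0.786 zmax 0.1
w2 -0.36 141 xmin 0.874 zmax 0.144
w2 -0.32 215 xmin 0.875 zmax 0.154
w2 -0.24 315 xmin 0.823 zmax 0.083
w2 -0.2 672 xmin 0.829 zmax 0.083
w2 -0.16 333 xmin 0.833 zmax 0.083
w2 -0.12 752 xmin 0.777 zmax 0.143
w2 -0.08 632 xmin 0.78 zmax 0.142
w2 -0.04 17 xmin 0.787 zmax 0.158
w2 0.04 30 xmin 0.774 zmax 0.065
w2 0.08 106 xmin 0.765 zmax 0.066
w2 0.12 24 xmin 0.788 zmax 0.069
t 3.5 P [ 0.5202 -0.2168  0.3603] head 90.22 x [ 0.001 -0.    -1.   ] j6 -0.541 off cm [26.03 -6.85  6.81] yaw -68.58
```

Emit:
{"method": "servo_tool", "body": {"increments": [{"offset":[5,-6.9,6.8],"yaw":-8.5},{"offset":[10,-6.9,6.8],"yaw":-17},{"offset":[15,-6.9,6.8],"yaw":-25.5},{"offset":[20,-6.9,6.8],"yaw":-34},{"offset":[26,-6.9,6.8],"yaw":-42.5},{"offset":[26,-6.9,6.8],"yaw":-51},{"offset":[26,-6.9,6.8],"yaw":-59.5},{"offset":[26,-6.9,6.8],"yaw":-68}]}}

```text
clock: 4.3
tcp_pos: [0.587, -0.2847, 0.097]
orientation: [0.584, -0.397, 0.585, 0.4]
wrist_force: [0.6, 0.4, 1.1]
finger_gap: 0.0854
```

```bash
python3 - <<'E'
from h import *
plan([0.5887,-0.2851,0.01],158.8); snap('wrist','w4')
E
```

```text
t 4.3 P [ 0.587  -0.2847  0.097 ] head 158.56 x [-0.004  0.003 -1.   ] j6 -1.771 off cm [ 8.7  -0.22  0.02] yaw -0.24
```

View pics/w4.png

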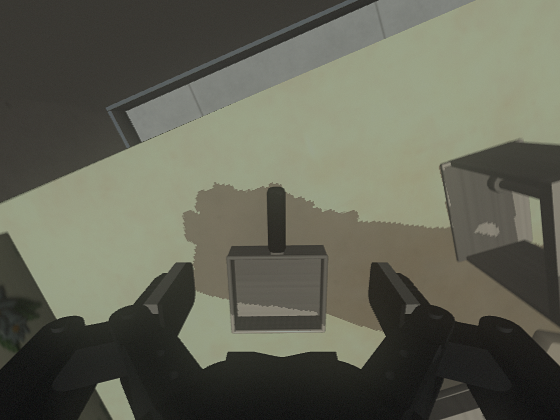

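Emit:
{"method": "servo_tool", "body": {"increments": [{"offset":[3,-0.2,0],"yaw":0},{"offset":[6,-0.2,0],"yaw":0},{"offset":[7.5,-0.2,0],"yaw":0},{"offset":[8.6,-0.2,0],"yaw":0},{"offset":[8.6,-0.2,0],"yaw":0},{"offset":[8.6,-0.2,0],"yaw":0},{"offset":[8.6,-0.2,0],"yaw":0},{"offset":[8.6,-0.2,0],"yaw":0}]}}

```text
clock: 5.15
tcp_pos: [0.5909, -0.288, 0.0151]
orientation: [0.586, -0.397, 0.586, 0.395]
wrist_force: [0.2, -0.0, -0.2]
finger_gap: 0.0853
```

Emit:
{"method": "servo_tool", "body": {"increments": [{"offset":[0,0,0],"yaw":0},{"offset":[0,0,0],"yaw":0},{"offset":[0,0,0],"yaw":0},{"offset":[0,0,0],"yaw":0},{"offset":[0,0,0],"yaw":0},{"offset":[0,0,0],"yaw":0},{"offset":[0,0,0],"yaw":0},{"offset":[0,0,0],"yaw":0}], "claw": 0, "force": 40}}

```text
clock: 5.95
tcp_pos: [0.59, -0.2875, 0.0138]
orientation: [0.586, -0.396, 0.586, 0.396]
wrist_force: [-0.1, 1.0, 1.7]
finger_gap: 0.0127
```

```bash
python3 - <<'E'
from h import *
plan([0.6556,-0.194,0.012],181.1);m=snap('wrist','w5'); m=snap('scene','s5')
E
```

```text
t 5.95 P [ 0.59   -0.2875  0.0138] head 158.12 x [ 0.  0. -1.] j6 -1.765 off cm [ 0.18 -2.61 11.12] yaw -22.98
```

View pics/w5.png

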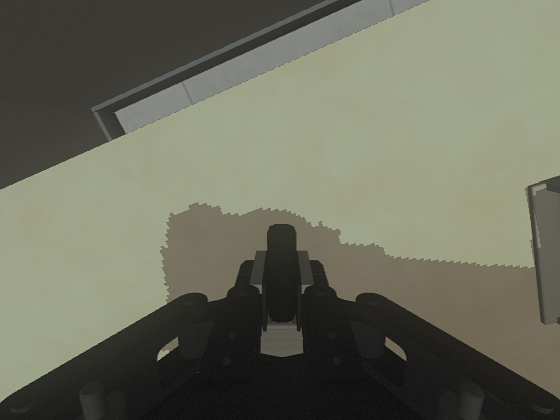

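Emit:
{"method": "servo_tool", "body": {"increments": [{"offset":[0,-0.3,0.6],"yaw":-3},{"offset":[0,-0.6,1.2],"yaw":-6},{"offset":[0,-1,1.8],"yaw":-9},{"offset":[0,-1.3,2.4],"yaw":-12},{"offset":[0,-1.6,3.2],"yaw":-15},{"offset":[0,-2,4],"yaw":-18},{"offset":[0,-2.3,4.8],"yaw":-21},{"offset":[0,-2.6,5.6],"yaw":-23}]}}

```text
clock: 6.85
tcp_pos: [0.6353, -0.2457, 0.0138]
orientation: [-0.495, 0.505, -0.495, -0.505]
wrist_force: [-1.2, -1.3, 1.5]
finger_gap: 0.0124
```

```bash
python3 - <<'E'
from h import *
plan([0.6556,-0.195,0.0138],181.1)
z=load('s5')
E
```

```text
t 6.85 P [ 0.6353 -0.2457  0.0138] head -178.81 x [ 0.    -0.001 -1.   ] j6 -2.078 off cm [-0.   -2.13  5.03] yaw 0.09
```

Emit:
{"method": "servo_tool", "body": {"increments": [{"offset":[0,-0.4,0.8],"yaw":0},{"offset":[0,-0.8,1.6],"yaw":0},{"offset":[0,-1.2,2.4],"yaw":0},{"offset":[0,-1.6,3.2],"yaw":0},{"offset":[0,-2,4],"yaw":0},{"offset":[0,-2.1,4.6],"yaw":0},{"offset":[0,-2.1,5],"yaw":0},{"offset":[0,-2.1,5],"yaw":0}]}}

```text
clock: 7.65
tcp_pos: [0.6554, -0.1936, 0.0138]
orientation: [0.495, -0.505, 0.494, 0.505]
wrist_force: [0.7, 1.5, 1.6]
finger_gap: 0.013
```

```bash
python3 - <<'E'
from h import *
plan([0.6556,-0.195,0.0138],181.1)
for n in('scene','side','wrist'): snap(n,n[:2]+'6')
for n in('sc','si'):
    z=load(n+'6'); im=z['im'][:,:,::-1]
    c=im[110:310,180:420] if n=='sc' else im[180:310,180:400]
    cv2.imwrite('pics/c6%s.png'%n,cv2.resize(c,None,fx=3,fy=3,interpolation=cv2.INTER_CUBIC))
E
```

```text
t 7.65 P [ 0.6554 -0.1936  0.0138] head -178.83 x [ 0.001  0.001 -1.   ] j6 -1.997 off cm [-0.   -0.02 -0.14] yaw 0.07
```

View pics/c6sc.png

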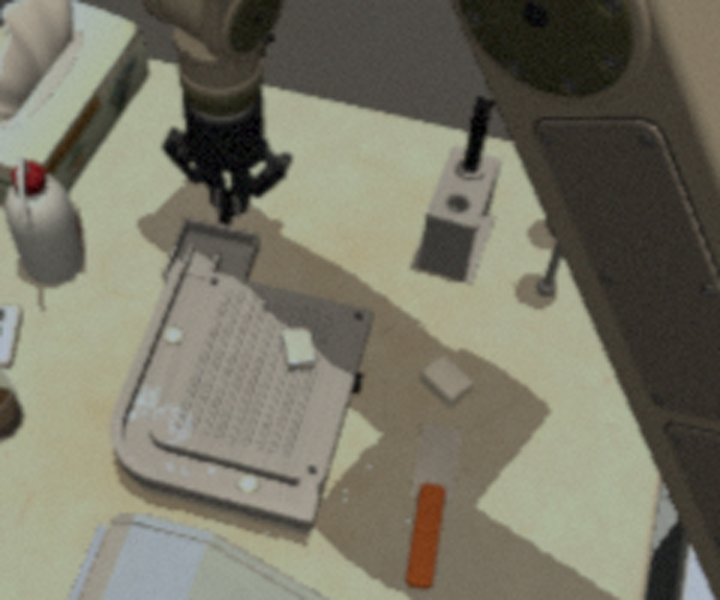

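View pics/c6si.png

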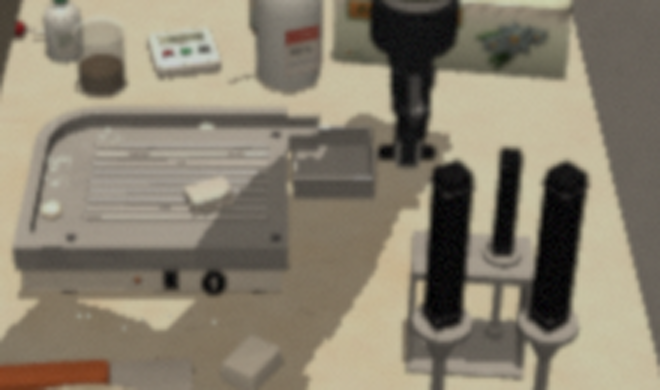

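Emit:
{"method": "servo_tool", "body": {"increments": [{"offset":[0,0,0],"yaw":0},{"offset":[0,0,0],"yaw":0},{"offset":[0,0,0],"yaw":0},{"offset":[-2,0,0],"yaw":0},{"offset":[-6,0,0],"yaw":0},{"offset":[-11,0,0],"yaw":0},{"offset":[-16,0,-1],"yaw":0},{"offset":[-21,0,-3],"yaw":0}], "claw": 1}}

```text
clock: 8.6
tcp_pos: [0.6553, -0.2222, 0.2216]
orientation: [-0.495, 0.505, -0.495, -0.505]
wrist_force: [1.7, -0.5, 0.8]
finger_gap: 0.0852
```

```bash
python3 - <<'E'
from h import *
plan([0.52,-0.21,0.36],90)
E
```

```text
t 8.6 P [ 0.6553 -0.2222  0.2216] head -178.79 x [ 0.  0. -1.] j6 -2.035 off cm [-13.85  13.5    1.51] yaw -88.79
```

Emit:
{"method": "servo_tool", "body": {"increments": [{"offset":[-5,2,1],"yaw":8.5},{"offset":[-9,4,2],"yaw":17},{"offset":[-14,7,3],"yaw":25.5},{"offset":[-14,11.5,4],"yaw":34},{"offset":[-14,11.5,4],"yaw":42.5},{"offset":[-14,11.5,4],"yaw":51},{"offset":[-14,11.5,4],"yaw":59.5},{"offset":[-14,11.5,4],"yaw":68}]}}

```text
clock: 9.4
tcp_pos: [0.5394, -0.1855, 0.3594]
orientation: [0.693, -0.139, 0.693, 0.139]
wrist_force: [0.4, 0.0, -1.1]
finger_gap: 0.0854
```

Emit:
{"method": "servo_tool", "body": {"increments": [{"offset":[0,0,0],"yaw":8.5},{"offset":[0,0,0],"yaw":17},{"offset":[0,0,0],"yaw":23.2},{"offset":[0,0,0],"yaw":23.2},{"offset":[0,0,0],"yaw":23.2},{"offset":[0,0,0],"yaw":23.2},{"offset":[0,0,0],"yaw":23.2},{"offset":[0,0,0],"yaw":23.2}]}}

```text
clock: 10.2
tcp_pos: [0.5398, -0.1854, 0.3592]
orientation: [0.707, 0.0, 0.707, -0.0]
wrist_force: [-0.2, 0.1, 0.3]
finger_gap: 0.0852
```

```bash
python3 - <<'E'
from h import *
plan([0.4237,-0.2508,0.25],90); snap('wrist','w7')
z=load('w7');W=cloud(z);H=W[...,2]
plan([0.4237,-0.2508,0.25],90)
E
```

```text
t 10.2 P [ 0.5398 -0.1854  0.3592] head 89.95 x [ 0.  0. -1.] j6 -0.471 off cm [ 10.92  -6.55 -11.61] yaw -0.05
t 10.25 P [ 0.5398 -0.1853  0.3592] head 89.95 x [ 0.  0. -1.] j6 -0.47 off cm [ 10.92  -6.56 -11.6 ] yaw -0.05
```

View pics/w7.png

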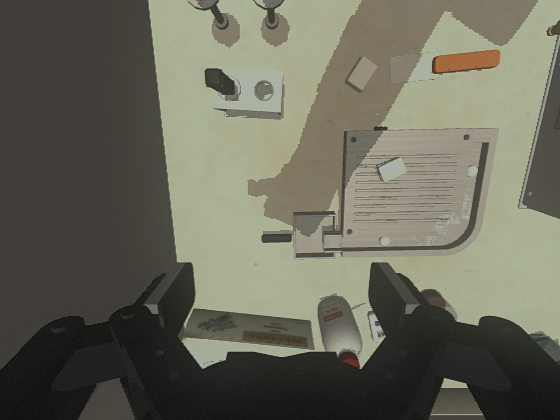

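```bash
python3 - <<'E'
from h import *
z=load('w7');W=cloud(z);H=W[...,2];u,v=np.meshgrid(np.arange(560),np.arange(420))
R=lambda r:(u>r[0])&(u<r[1])&(v>r[2])&(v<r[3])
m=R((291,345,205,265))&(H>0.012)
q,r=rect(z,m,0.022)
print('tray x',q[:,0].min(),q[:,0].max(),'y min',q[:,1].min())
m=R((255,296,225,250))&(H>0.012); q,r=rect(z,m,0.028);print('handle',r)
m=R((318,345,225,260))&(H>0.036); p=W[m]*1000; print('spout', p[:,0].min(),p[:,0].max(),p[:,1].min())
im=z['im'][:,:,::-1]
cv2.imwrite('pics/w7a.png',cv2.resize(im[195:270,250:400],None,fx=5,fy=5,interpolation=cv2.INTER_CUBIC))
E
```

```text
tray x 598.7860601255784 693.8774901098701 y min -166.1357004283283
handle ((653.3463134765625, -189.439697265625), (42.00719451904297, 56.51332473754883), 0.6949908137321472)
spout 623.0013472145214 676.9701477449138 -114.2157820504378
```

View pics/w7a.png

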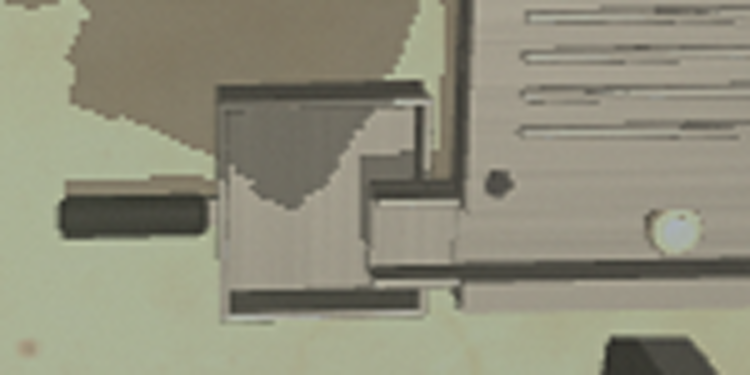

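```bash
python3 - <<'E'
from h import *
z=load('w7');f=lambda x,y,h:(onplane(z,250+x/5,195+y/5,h)*1000).round(1)[:2]
print('tray corners',f(218,100,.022),f(430,97,.022),f(428,316,.022),f(222,320,.022))
print('handle ends',f(60,216,.028),f(207,215,.028))
print('spout tip wall corners',f(370,197,.052),f(370,284,.052), 'floor end', f(370,232,.04))
print('station right edge',f(463,240,.056))
E
```

```text
tray corners [ 614.5 -163.7] [613.5 -92.2] [694.3 -88.7] [ 695.7 -161.5]
handle ends [ 654.  -217.5] [ 653.7 -167.3]
spout tip wall corners [ 638.1 -115.6] [ 668.6 -114.4] floor end [ 655.1 -113.3]
station right edge [651.4 -85.6]
```

Emit:
{"method": "servo_tool", "body": {"increments": [{"offset":[0,-3,-3],"yaw":-8.5},{"offset":[0,-6.5,-6],"yaw":-17},{"offset":[2,-6.5,-9],"yaw":-25.5},{"offset":[4,-6.5,-11.6],"yaw":-34},{"offset":[6,-6.5,-11.6],"yaw":-42.5},{"offset":[6,-6.5,-11.6],"yaw":-51},{"offset":[6,-6.5,-11.6],"yaw":-59.5},{"offset":[6,-6.5,-11.6],"yaw":-68}]}}

```text
clock: 11.05
tcp_pos: [0.4235, -0.2501, 0.2992]
orientation: [0.585, -0.397, 0.585, 0.397]
wrist_force: [-0.3, 0.6, -0.4]
finger_gap: 0.0853
```

Emit:
{"method": "servo_tool", "body": {"increments": [{"offset":[2,0,0],"yaw":-8.5},{"offset":[4,0,0],"yaw":-17},{"offset":[5,0,0],"yaw":-22},{"offset":[5,0,0],"yaw":-22},{"offset":[5,0,0],"yaw":-22},{"offset":[5,0,0],"yaw":-22},{"offset":[5,0,0],"yaw":-22},{"offset":[5,0,0],"yaw":-22}]}}

```text
clock: 11.85
tcp_pos: [0.424, -0.2504, 0.2498]
orientation: [0.501, -0.5, 0.5, 0.499]
wrist_force: [0.2, -0.7, -1.0]
finger_gap: 0.0852
```

```bash
python3 - <<'E'
from h import *
plan([0.4237,-0.2506,0.136],180); snap('wrist','w8')
z=load('w8');W=cloud(z);H=W[...,2];t=(H>0.17)&(H<0.2)
u,v=np.meshgrid(np.arange(560),np.arange(420)); t&=(u>200)&(u<360)
print(t.sum()); q,r=rect(z,t,0.191);print(r)
E
```

```text
t 11.85 P [ 0.424  -0.2504  0.2498] head 179.89 x [ 0.001 -0.001 -1.   ] j6 -2.266 off cm [11.38  0.04 -0.02] yaw -0.11
591
((423.5163879394531, -254.7745361328125), (20.285717010498047, 15.796027183532715), 89.89522552490234)
```

View pics/w8.png

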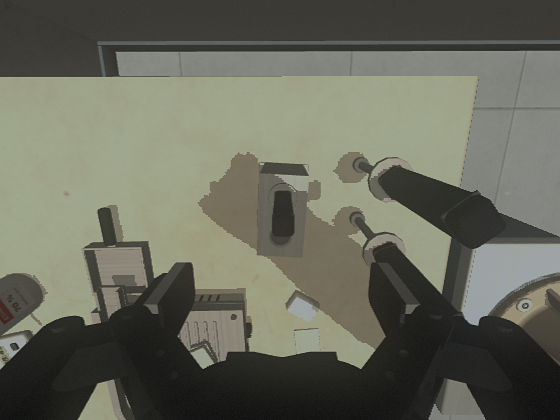

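Emit:
{"method": "servo_tool", "body": {"increments": [{"offset":[0,0,0],"yaw":0},{"offset":[2,0,0],"yaw":0},{"offset":[4,0,0],"yaw":0},{"offset":[6,0,0],"yaw":0},{"offset":[8,0,0],"yaw":0},{"offset":[10,0,0],"yaw":0},{"offset":[11.4,0,0],"yaw":0},{"offset":[11.4,0,0],"yaw":0}], "claw": 0.6}}

```text
clock: 12.7
tcp_pos: [0.4225, -0.2491, 0.1333]
orientation: [0.5, -0.498, 0.5, 0.501]
wrist_force: [-0.3, 0.3, 0.3]
finger_gap: 0.0515
```

Emit:
{"method": "servo_tool", "body": {"increments": [{"offset":[0,0,0],"yaw":0},{"offset":[0,0,0],"yaw":0},{"offset":[0,0,0],"yaw":0},{"offset":[0,0,0],"yaw":0},{"offset":[0,0,0],"yaw":0},{"offset":[0,0,0],"yaw":0},{"offset":[0,0,0],"yaw":0},{"offset":[0,0,0],"yaw":0}], "claw": 0, "force": 60}}

```text
clock: 13.5
tcp_pos: [0.4242, -0.2506, 0.1361]
orientation: [0.5, -0.5, 0.5, 0.499]
wrist_force: [-0.0, -0.1, 6.6]
finger_gap: 0.0151
```

```bash
python3 - <<'E'
from h import *
plan([0.4237,-0.2506,0.136],180); snap('wrist','w9'); snap('side','s9');print(env.get_state()['finger_gap'])
z=load('s9'); cv2.imwrite('pics/s9a.png',cv2.resize(z['im'][180:350,260:420,::-1],None,fx=3.5,fy=3.5,interpolation=cv2.INTER_CUBIC))
E
```

```text
t 13.5 P [ 0.4242 -0.2506  0.1361] head 179.92 x [ 0.001 -0.001 -1.   ] j6 -2.266 off cm [0.01 0.05 0.  ] yaw -0.08
0.01521456576104916
```

View pics/s9a.png

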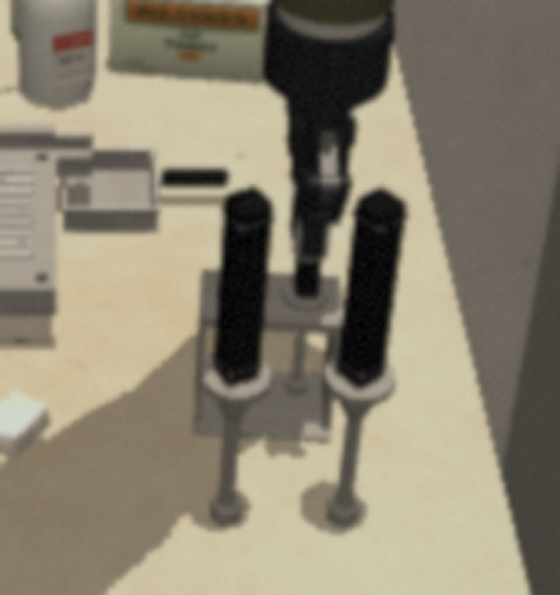

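Emit:
{"method": "servo_tool", "body": {"increments": [{"offset":[-1,0,0],"yaw":0},{"offset":[-2.5,0,0],"yaw":0},{"offset":[-4.5,0,0],"yaw":0},{"offset":[-6.5,0,0],"yaw":0},{"offset":[-8.5,0,0],"yaw":0},{"offset":[-10.5,0,0],"yaw":0},{"offset":[-12.5,0,0],"yaw":0},{"offset":[-12.5,0,0],"yaw":0}], "force": 80}}

```text
clock: 14.4
tcp_pos: [0.4247, -0.2509, 0.2629]
orientation: [-0.501, 0.501, -0.5, -0.498]
wrist_force: [0.2, -0.9, 0.0]
finger_gap: 0.0152
```

```bash
python3 - <<'E'
from h import *
plan([0.5046,0.1082,0.261],180); snap('wrist','w10'); snap('side','s10');snap('scene','c10');print(env.get_state()['finger_gap'])
z=load('s10'); a=cv2.resize(z['im'][130:330,230:430,::-1],(400,400),interpolation=cv2.INTER_CUBIC)
z=load('c10'); b=cv2.resize(z['im'][80:280,250:450,::-1],(400,400),interpolation=cv2.INTER_CUBIC)
cv2.imwrite('pics/10.png',np.hstack([a,b]))
E
```

```text
t 14.4 P [ 0.4247 -0.2509  0.2629] head 179.92 x [ 0.003 -0.003 -1.   ] j6 -2.266 off cm [ 0.12 -7.94 35.92] yaw -0.08
0.014739441892916037
```

View pics/10.png

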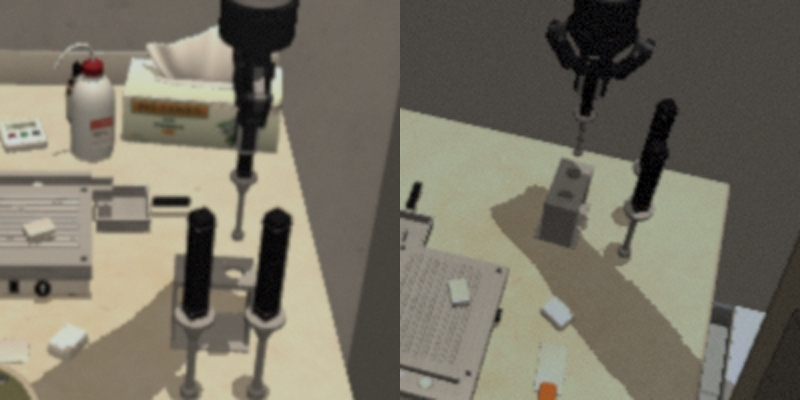

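```bash
cat >> h.py <<'E'
def ray(z,u,v):
    r=z['T'][:3,:3]@np.array([(u-z['cx'])/z['f'],-(v-z['cy'])/z['f'],-1]);return z['T'][:3,3],r/np.linalg.norm(r)
def tri(z1,a,z2,b):
    o1,r1=ray(z1,*a);o2,r2=ray(z2,*b);A=np.stack([r1,-r2],1);t=np.linalg.lstsq(A,o2-o1,rcond=None)[0]
    p,q=o1+t[0]*r1,o2+t[1]*r2;return (p+q)/2,np.linalg.norm(p-q)
E
python3 - <<'E'
from h import *
s=load('s10');c=load('c10')
cv2.imwrite('pics/10b.png',np.hstack([cv2.resize(s['im'][210:255,335:365,::-1],(360,540),interpolation=cv2.INTER_CUBIC),cv2.resize(c['im'][130:165,325:355,::-1],(360,420),interpolation=cv2.INTER_CUBIC).copy() if 0 else cv2.resize(c['im'][110:170,520:560,::-1],(360,540),interpolation=cv2.INTER_CUBIC)]))
E
```

```text
(no output)
```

View pics/10b.png

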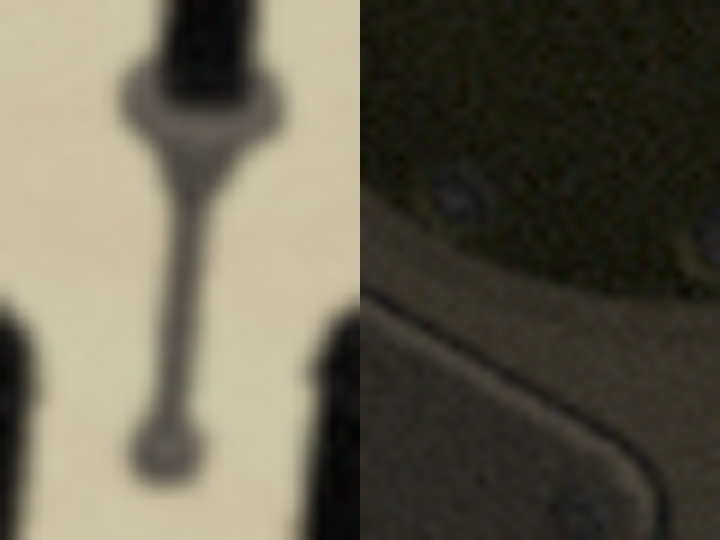

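```bash
python3 - <<'E'
from h import *
s=load('s10');c=load('c10')
cv2.imwrite('pics/10c.png',cv2.resize(c['im'][120:165,325:355,::-1],(360,540),interpolation=cv2.INTER_CUBIC))
E
```

```text
(no output)
```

View pics/10c.png

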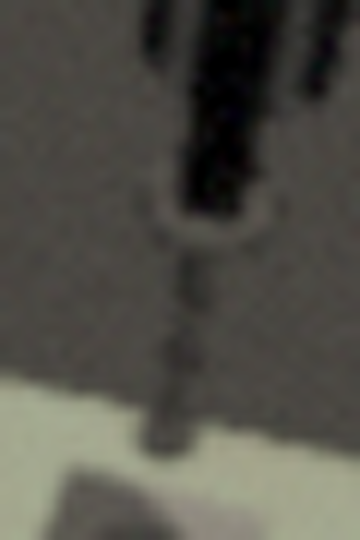

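```bash
python3 - <<'E'
from h import *
s=load('s10');c=load('c10')
S=lambda x,y:(335+x/12-.5,210+y/12-.5);C=lambda x,y:(325+x/12-.5,120+y/12-.5)
print('foot',tri(s,S(167,452),c,C(167,432))); print('collar',tri(s,S(203,106),c,C(212,205)))
E
```

```text
foot (array([ 0.42235107, -0.25153747,  0.14235646]), np.float64(6.866080687794126e-05))
collar (array([ 0.42247817, -0.2519739 ,  0.2198456 ]), np.float64(0.0001819391837243894))
```

Emit:
{"method": "servo_tool", "body": {"increments": [{"offset":[0,-1,4.5],"yaw":8.5},{"offset":[0,-2,9],"yaw":17},{"offset":[0,-3,13.5],"yaw":25.5},{"offset":[0,-4,18],"yaw":34},{"offset":[0,-5,22.5],"yaw":42.5},{"offset":[0,-6,27],"yaw":51},{"offset":[0,-7,31.5],"yaw":59.5},{"offset":[0,-8,35.9],"yaw":68}]}}

```text
clock: 15.35
tcp_pos: [0.499, 0.0887, 0.2587]
orientation: [0.683, -0.18, 0.685, 0.18]
wrist_force: [0.1, -0.3, -1.4]
finger_gap: 0.0152
```

Emit:
{"method": "servo_tool", "body": {"increments": [{"offset":[0,0,0],"yaw":8},{"offset":[0,0,0],"yaw":16},{"offset":[0,0,0],"yaw":20.8},{"offset":[0,0,0],"yaw":20.8},{"offset":[0,0,0],"yaw":20.8},{"offset":[0,0,0],"yaw":20.8},{"offset":[0,0,0],"yaw":20.8},{"offset":[0,0,0],"yaw":20.8}]}}

```text
clock: 16.15
tcp_pos: [0.4997, 0.0868, 0.2602]
orientation: [0.705, -0.056, 0.705, 0.056]
wrist_force: [0.1, -0.4, -0.7]
finger_gap: 0.0149
```

```bash
python3 - <<'E'
from h import *
plan([0.5046,0.1082,0.18],91.1); snap('wrist','w11'); snap('side','s11');snap('scene','c11');print(env.get_state()['finger_gap'])
z=load('s11'); a=cv2.resize(z['im'][130:310,150:330,::-1],(400,400),interpolation=cv2.INTER_CUBIC)
z=load('c11'); b=cv2.resize(z['im'][160:340,170:350,::-1],(400,400),interpolation=cv2.INTER_CUBIC)
cv2.imwrite('pics/11.png',np.hstack([a,b]))
E
```

```text
t 16.15 P [0.4997 0.0868 0.2602] head 99.04 x [-0.  0. -1.] j6 -0.144 off cm [8.02 2.04 0.82] yaw 7.94
0.01493215089003416
```

View pics/11.png

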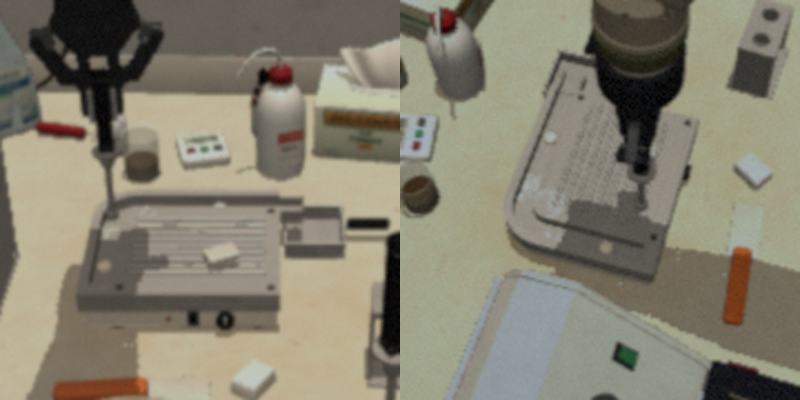

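Emit:
{"method": "servo_tool", "body": {"increments": [{"offset":[0,1,0.4],"yaw":4},{"offset":[0,2.04,0.82],"yaw":7.9},{"offset":[2,2.04,0.82],"yaw":7.9},{"offset":[4,2.04,0.82],"yaw":7.9},{"offset":[6,2.04,0.82],"yaw":7.9},{"offset":[6,2.04,0.82],"yaw":7.9},{"offset":[6,2.04,0.82],"yaw":7.9},{"offset":[6,2.04,0.82],"yaw":7.9}]}}

```text
clock: 17.1
tcp_pos: [0.5054, 0.1084, 0.2015]
orientation: [0.708, -0.007, 0.706, 0.007]
wrist_force: [0.9, -0.0, -0.9]
finger_gap: 0.0149
```

```bash
python3 - <<'E'
from h import *
plan([0.5046,0.1082,0.167],91.1); snap('side','s12');snap('scene','c12')
z=load('s12'); a=cv2.resize(z['im'][190:280,170:260,::-1],(400,400),interpolation=cv2.INTER_CUBIC)
z=load('c12'); b=cv2.resize(z['im'][220:310,220:310,::-1],(400,400),interpolation=cv2.INTER_CUBIC)
cv2.imwrite('pics/12.png',np.hstack([a,b]))
E
```

```text
t 17.1 P [0.5054 0.1084 0.2015] head 91.13 x [ 0.002  0.    -1.   ] j6 0.036 off cm [ 3.45 -0.02 -0.09] yaw 0.03
```

View pics/12.png

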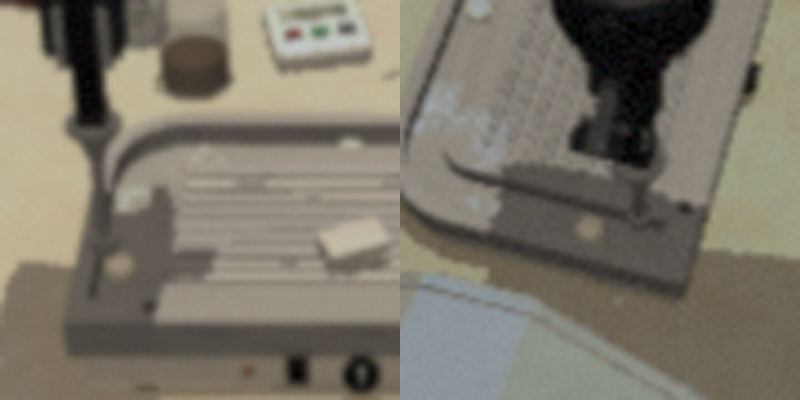

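```bash
python3 - <<'E'
from h import *
s=load('s12');c=load('c12')
k=400/90
for sy in (238,244): 
  print(tri(s,(170+101/k-.5,190+sy/k-.5),c,(220+239/k-.5,220+217/k-.5)))
print('wax1 side/scene', tri(s,(170+120/k-.5,190+265/k-.5),c,(220+189/k-.5,220+228/k-.5)))
print('slot start side, z56', onplane(s,170+94/k,190+297/k,.056))
E
```

```text
(array([0.50386696, 0.11042524, 0.08643704]), np.float64(0.001401897367505797))
(array([0.50384477, 0.10993165, 0.08307341]), np.float64(0.0032788141331184188))
wax1 side/scene (array([0.53615935, 0.10798237, 0.04288863]), np.float64(0.0016681216879340579))
slot start side, z56 [0.48831764 0.11392442 0.056     ]
```

Emit:
{"method": "servo_tool", "body": {"increments": [{"offset":[0.5,0,-0.1],"yaw":0},{"offset":[1,0,-0.1],"yaw":0},{"offset":[1.5,0,-0.1],"yaw":0},{"offset":[2,0,-0.1],"yaw":0},{"offset":[2.4,0,-0.1],"yaw":0},{"offset":[2.7,0,-0.1],"yaw":0},{"offset":[3,0,-0.1],"yaw":0},{"offset":[3,0,-0.1],"yaw":0}]}}

```text
clock: 18.0
tcp_pos: [0.5034, 0.1084, 0.1698]
orientation: [0.707, -0.007, 0.707, 0.007]
wrist_force: [-0.1, 1.0, -0.7]
finger_gap: 0.0147
```

```bash
python3 - <<'E'
from h import *
plan([0.5046,0.1082,0.167],91.1); snap('side','s13');snap('scene','c13'); print(env.get_state()['wrist_force'])
z=load('s13'); a=cv2.resize(z['im'][200:270,170:240,::-1],(400,400),interpolation=cv2.INTER_CUBIC)
z=load('c13'); b=cv2.resize(z['im'][230:300,230:300,::-1],(400,400),interpolation=cv2.INTER_CUBIC)
cv2.imwrite('pics/13.png',np.hstack([a,b]))
E
```

```text
t 18.0 P [0.5034 0.1084 0.1698] head 91.13 x [-0.001  0.    -1.   ] j6 0.036 off cm [ 0.28 -0.02  0.12] yaw 0.03
[ 0.00659852 -0.27717713 -0.73504335]
```

View pics/13.png

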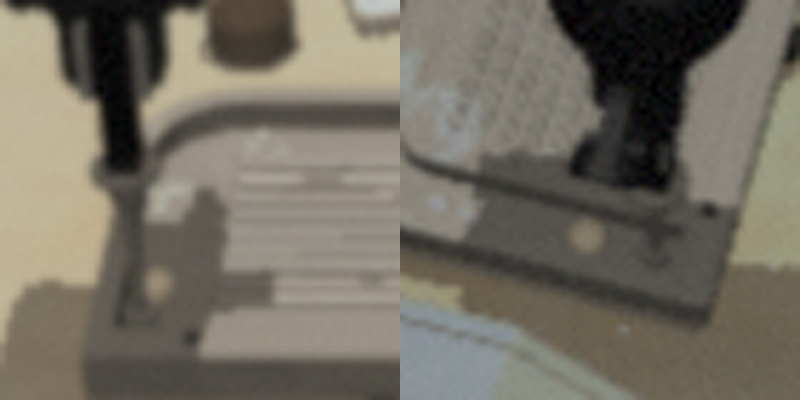

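Emit:
{"method": "servo_tool", "body": {"increments": [{"offset":[0.1,0,0.1],"yaw":0},{"offset":[0.2,0,0.1],"yaw":0},{"offset":[0.3,0,0.1],"yaw":0},{"offset":[0.4,0,0.1],"yaw":0},{"offset":[0.4,0,0.1],"yaw":0},{"offset":[0.4,0,0.1],"yaw":0},{"offset":[0.4,0,0.1],"yaw":0},{"offset":[0.4,0,0.1],"yaw":0}]}}

```text
clock: 18.9
tcp_pos: [0.5047, 0.1084, 0.1663]
orientation: [0.707, -0.007, 0.707, 0.007]
wrist_force: [-0.1, 0.4, -1.6]
finger_gap: 0.0151
```

Emit:
{"method": "servo_tool", "body": {"increments": [{"offset":[0.1,0,0],"yaw":0},{"offset":[0.2,0,0],"yaw":0},{"offset":[0.2,0,0.3],"yaw":0},{"offset":[0.2,0,0.8],"yaw":0},{"offset":[0.2,0,1.4],"yaw":0},{"offset":[0.2,0,2],"yaw":0},{"offset":[0.2,0,2.6],"yaw":0},{"offset":[0.2,0,3.2],"yaw":0}]}}

```text
clock: 19.7
tcp_pos: [0.5373, 0.109, 0.1642]
orientation: [0.707, -0.007, 0.707, 0.007]
wrist_force: [-0.6, 0.0, -1.0]
finger_gap: 0.015
```

```bash
cat >> h.py <<'E'
def st():
    P,R,s=pose();d=P[:2]*1000-[574.3,22.5];a=np.radians(1.13);c,n=np.cos(a),np.sin(a)
    print('t',round(s['clock'],2),'station xy',(c*d[0]+n*d[1]).round(1),(-n*d[0]+c*d[1]).round(1),'z',P[2].round(4),'head',ang(R).round(2),'F',np.round(s['wrist_force'],1))
E
python3 - <<'E'
from h import *
st(); snap('side','s14');snap('scene','c14')
z=load('s14'); a=cv2.resize(z['im'][200:270,170:240,::-1],(400,400),interpolation=cv2.INTER_CUBIC)
z=load('c14'); b=cv2.resize(z['im'][230:300,230:300,::-1],(400,400),interpolation=cv2.INTER_CUBIC)
cv2.imwrite('pics/14.png',np.hstack([a,b]))
E
```

```text
t 19.7 station xy -35.3 87.2 z 0.1642 head 91.13 F [-0.6  0.  -1. ]
```

View pics/14.png

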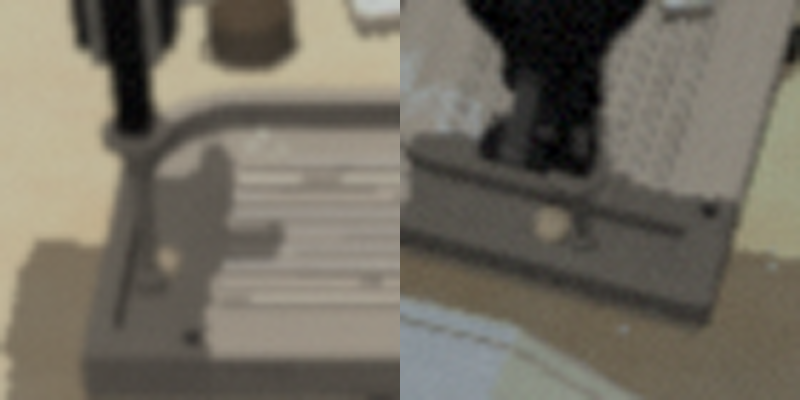

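Emit:
{"method": "servo_tool", "body": {"increments": [{"offset":[0,0,0.5],"yaw":0},{"offset":[0,0,1],"yaw":0},{"offset":[0,0,1.5],"yaw":0},{"offset":[0,0,2],"yaw":0},{"offset":[0,0,2.5],"yaw":0},{"offset":[0,0,3],"yaw":0},{"offset":[0,0,3.5],"yaw":0},{"offset":[0,0,4],"yaw":0}]}}

```text
clock: 20.6
tcp_pos: [0.577, 0.1098, 0.1642]
orientation: [0.707, -0.007, 0.707, 0.007]
wrist_force: [0.3, -0.5, -1.4]
finger_gap: 0.0149
```

Emit:
{"method": "servo_tool", "body": {"increments": [{"offset":[0,0,0.5],"yaw":0},{"offset":[0,0,1],"yaw":0},{"offset":[0,0,1.5],"yaw":0},{"offset":[0,0,2],"yaw":0},{"offset":[0,0,2.5],"yaw":0},{"offset":[0,0,3],"yaw":0},{"offset":[0,0,3.5],"yaw":0},{"offset":[0,0,4],"yaw":0}]}}

```text
clock: 21.4
tcp_pos: [0.617, 0.1106, 0.1643]
orientation: [0.707, -0.007, 0.707, 0.007]
wrist_force: [-0.2, 0.1, -1.4]
finger_gap: 0.0146
```

```bash
python3 - <<'E'
from h import *
st(); snap('side','s15');snap('scene','c15')
z=load('s15'); a=cv2.resize(z['im'][190:270,180:260,::-1],(400,400),interpolation=cv2.INTER_CUBIC)
z=load('c15'); b=cv2.resize(z['im'][210:290,210:290,::-1],(400,400),interpolation=cv2.INTER_CUBIC)
cv2.imwrite('pics/15.png',np.hstack([a,b]))
E
```

```text
t 21.4 station xy 44.5 87.2 z 0.1643 head 91.13 F [-0.2  0.1 -1.4]
```

View pics/15.png

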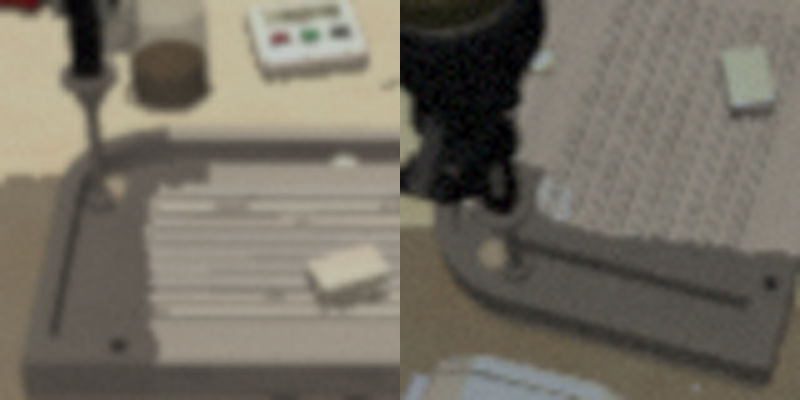

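Emit:
{"method": "servo_tool", "body": {"increments": [{"offset":[0,-0.05,0.55],"yaw":0},{"offset":[0,-0.17,1.03],"yaw":0},{"offset":[0,-0.36,1.5],"yaw":0},{"offset":[0,-0.62,1.92],"yaw":0},{"offset":[0,-0.95,2.3],"yaw":0},{"offset":[0,-1.33,2.63],"yaw":0},{"offset":[0,-1.76,2.88],"yaw":0},{"offset":[0,-2.22,3.07],"yaw":0}]}}

```text
clock: 22.3
tcp_pos: [0.6479, 0.0886, 0.1642]
orientation: [0.707, -0.007, 0.707, 0.007]
wrist_force: [0.5, -0.1, -1.2]
finger_gap: 0.0149
```

```bash
python3 - <<'E'
from h import *
st(); snap('side','s16');snap('scene','c16')
z=load('s16'); a=cv2.resize(z['im'][190:270,180:260,::-1],(400,400),interpolation=cv2.INTER_CUBIC)
z=load('c16'); b=cv2.resize(z['im'][210:290,210:290,::-1],(400,400),interpolation=cv2.INTER_CUBIC)
cv2.imwrite('pics/16.png',np.hstack([a,b]))
E
```

```text
t 22.3 station xy 74.9 64.6 z 0.1642 head 91.12 F [ 0.5 -0.1 -1.2]
```

View pics/16.png

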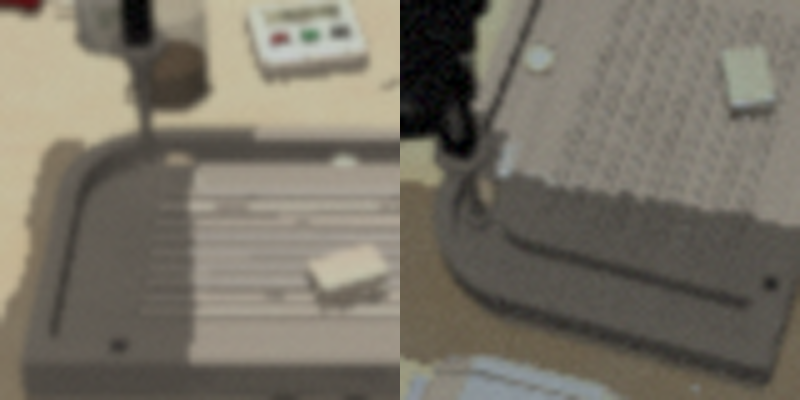

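Emit:
{"method": "servo_tool", "body": {"increments": [{"offset":[0,-0.5,0.13],"yaw":0},{"offset":[0,-1,0.2],"yaw":0},{"offset":[0,-1.5,0.2],"yaw":0},{"offset":[0,-2.1,0.2],"yaw":0},{"offset":[0,-2.7,0.2],"yaw":0},{"offset":[0,-3.3,0.2],"yaw":0},{"offset":[0,-3.9,0.2],"yaw":0},{"offset":[0,-4.4,0.2],"yaw":0}]}}

```text
clock: 23.2
tcp_pos: [0.6506, 0.0444, 0.1643]
orientation: [0.707, -0.007, 0.707, 0.007]
wrist_force: [-0.1, -0.0, -0.8]
finger_gap: 0.0149
```

Emit:
{"method": "servo_tool", "body": {"increments": [{"offset":[0,-0.5,0],"yaw":0},{"offset":[0,-1,0],"yaw":0},{"offset":[0,-1.5,0],"yaw":0},{"offset":[0,-2,0],"yaw":0},{"offset":[0,-2.5,0],"yaw":0},{"offset":[0,-3,0],"yaw":0},{"offset":[0,-3.5,0],"yaw":0},{"offset":[0,-4,0],"yaw":0}]}}

```text
clock: 24.0
tcp_pos: [0.6514, 0.0047, 0.1643]
orientation: [0.707, -0.007, 0.707, 0.007]
wrist_force: [-0.0, 0.8, -0.8]
finger_gap: 0.015
```

```bash
python3 - <<'E'
from h import *
st(); snap('side','s17');snap('scene','c17')
z=load('s17'); a=cv2.resize(z['im'][170:270,200:300,::-1],(400,400),interpolation=cv2.INTER_CUBIC)
z=load('c17'); b=cv2.resize(z['im'][170:270,200:300,::-1],(400,400),interpolation=cv2.INTER_CUBIC)
cv2.imwrite('pics/17.png',np.hstack([a,b]))
E
```

```text
t 24.0 station xy 76.7 -19.3 z 0.1643 head 91.13 F [-0.   0.8 -0.8]
```

View pics/17.png

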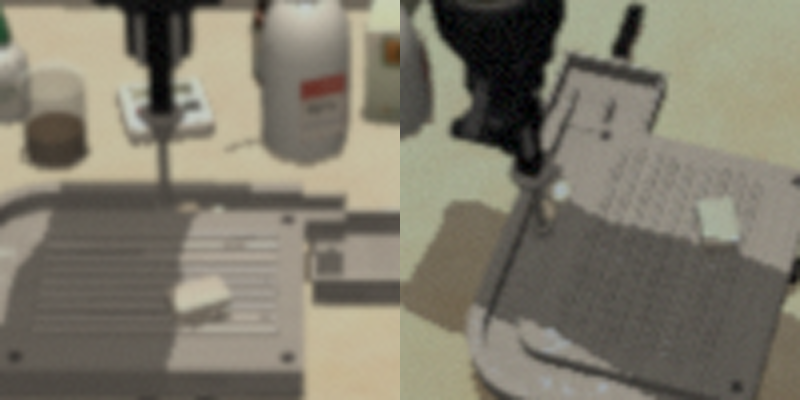

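Emit:
{"method": "servo_tool", "body": {"increments": [{"offset":[0,-0.5,0],"yaw":0},{"offset":[0,-1,0],"yaw":0},{"offset":[0,-1.5,0],"yaw":0},{"offset":[0,-2,0],"yaw":0},{"offset":[0,-2.5,0],"yaw":0},{"offset":[0,-3,0],"yaw":0},{"offset":[0,-3.5,0],"yaw":0},{"offset":[0,-4,0],"yaw":0}]}}

```text
clock: 24.9
tcp_pos: [0.6522, -0.0354, 0.1643]
orientation: [0.707, -0.007, 0.707, 0.007]
wrist_force: [-0.2, 0.7, -0.7]
finger_gap: 0.015
```

Emit:
{"method": "servo_tool", "body": {"increments": [{"offset":[0,-0.5,0],"yaw":0},{"offset":[0,-1,0],"yaw":0},{"offset":[0,-1.5,0],"yaw":0},{"offset":[0,-2,0],"yaw":0},{"offset":[0,-2.5,0],"yaw":0},{"offset":[0,-3,0],"yaw":0},{"offset":[0,-3.5,0],"yaw":0},{"offset":[0,-4,0],"yaw":0}]}}

```text
clock: 25.7
tcp_pos: [0.653, -0.0753, 0.1643]
orientation: [0.707, -0.007, 0.707, 0.007]
wrist_force: [0.8, -0.5, -1.3]
finger_gap: 0.015
```

Emit:
{"method": "servo_tool", "body": {"increments": [{"offset":[0,-0.5,0],"yaw":0},{"offset":[0,-1,0],"yaw":0},{"offset":[0,-1.5,0],"yaw":0},{"offset":[0,-2,0],"yaw":0},{"offset":[0,-2.5,0],"yaw":0},{"offset":[0,-3,0],"yaw":0},{"offset":[0,-3.5,0],"yaw":0},{"offset":[0,-4,0],"yaw":0}]}}

```text
clock: 26.5
tcp_pos: [0.6538, -0.1153, 0.1643]
orientation: [0.707, -0.007, 0.707, 0.007]
wrist_force: [0.2, 0.1, -0.7]
finger_gap: 0.0149
```

```bash
python3 - <<'E'
from h import *
st(); snap('side','s18');snap('scene','c18')
z=load('s18'); a=cv2.resize(z['im'][190:270,260:340,::-1],(400,400),interpolation=cv2.INTER_CUBIC)
z=load('c18'); b=cv2.resize(z['im'][150:230,220:300,::-1],(400,400),interpolation=cv2.INTER_CUBIC)
cv2.imwrite('pics/18.png',np.hstack([a,b]))
E
```

```text
t 26.5 station xy 76.7 -139.4 z 0.1643 head 91.13 F [ 0.2  0.1 -0.7]
```

View pics/18.png

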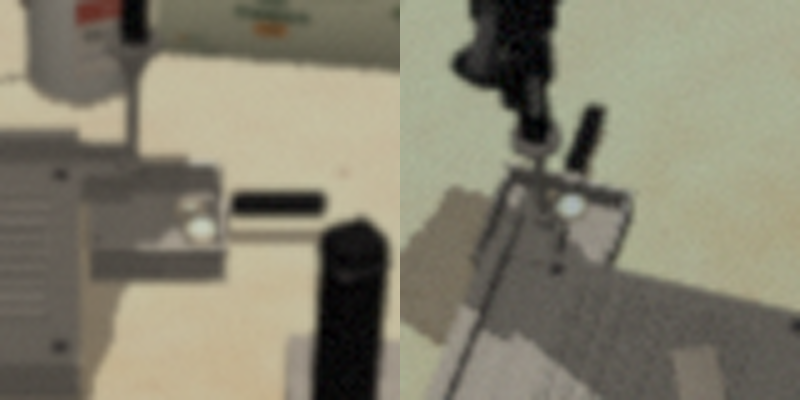

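Emit:
{"method": "servo_tool", "body": {"increments": [{"offset":[0,0,0],"yaw":0},{"offset":[-0.5,0,0],"yaw":0},{"offset":[-1.5,0,0],"yaw":0},{"offset":[-3,0,0],"yaw":0},{"offset":[-5,0,0],"yaw":0},{"offset":[-7,0,0],"yaw":0},{"offset":[-9,0,0],"yaw":0},{"offset":[-10,0,0],"yaw":0}]}}

```text
clock: 27.4
tcp_pos: [0.6546, -0.1149, 0.2675]
orientation: [0.708, -0.007, 0.706, 0.007]
wrist_force: [0.3, -0.1, -0.8]
finger_gap: 0.0155
```

```bash
python3 - <<'E'
from h import *
plan([0.4243,-0.2507,0.2643],180)
E
```

```text
t 27.4 P [ 0.6546 -0.1149  0.2675] head 91.15 x [ 0.004 -0.001 -1.   ] j6 -0.315 off cm [  0.25 -13.11 -23.3 ] yaw -88.85
```

Emit:
{"method": "servo_tool", "body": {"increments": [{"offset":[0,-1,-3],"yaw":-8.5},{"offset":[0,-3,-6],"yaw":-17},{"offset":[0,-5,-9],"yaw":-25.5},{"offset":[0,-7,-12],"yaw":-34},{"offset":[0,-9,-15],"yaw":-42.5},{"offset":[0,-11,-18],"yaw":-51},{"offset":[0,-12,-20],"yaw":-59.5},{"offset":[0,-12,-21],"yaw":-68}]}}

```text
clock: 28.2
tcp_pos: [0.4445, -0.2402, 0.2647]
orientation: [0.581, -0.402, 0.582, 0.402]
wrist_force: [0.7, 1.1, -1.4]
finger_gap: 0.0154
```

```bash
python3 - <<'E'
from h import *
plan([0.4243,-0.2507,0.2643],180)
E
```

```text
t 28.2 P [ 0.4445 -0.2402  0.2647] head 159.34 x [ 0.    -0.001 -1.   ] j6 -1.864 off cm [ 0.04  1.52 -1.7 ] yaw -20.66
```

Emit:
{"method": "servo_tool", "body": {"increments": [{"offset":[0,1,-1],"yaw":-7},{"offset":[0,1.5,-1.7],"yaw":-14},{"offset":[0,1.5,-1.7],"yaw":-20.7},{"offset":[0,1.5,-1.7],"yaw":-20.7},{"offset":[0,1.5,-1.7],"yaw":-20.7},{"offset":[0,1.5,-1.7],"yaw":-20.7},{"offset":[0,1.5,-1.7],"yaw":-20.7},{"offset":[0,1.5,-1.7],"yaw":-20.7}]}}

```text
clock: 29.0
tcp_pos: [0.4262, -0.2494, 0.2642]
orientation: [0.501, -0.499, 0.501, 0.499]
wrist_force: [-0.3, -0.6, -1.5]
finger_gap: 0.015
```

```bash
python3 - <<'E'
from h import *
plan([0.4243,-0.2507,0.20],180)
snap('side','s20');snap('scene','c20')
z=load('s20'); a=cv2.resize(z['im'][210:290,320:380,::-1],(400,533),interpolation=cv2.INTER_CUBIC)
z=load('c20'); b=cv2.resize(z['im'][120:200,310:370,::-1],(400,533),interpolation=cv2.INTER_CUBIC)
cv2.imwrite('pics/20.png',np.hstack([a,b]))
E
```

```text
t 29.0 P [ 0.4262 -0.2494  0.2642] head 179.81 x [-0.  0. -1.] j6 -2.26 off cm [ 6.42  0.19 -0.13] yaw -0.19
```

View pics/20.png

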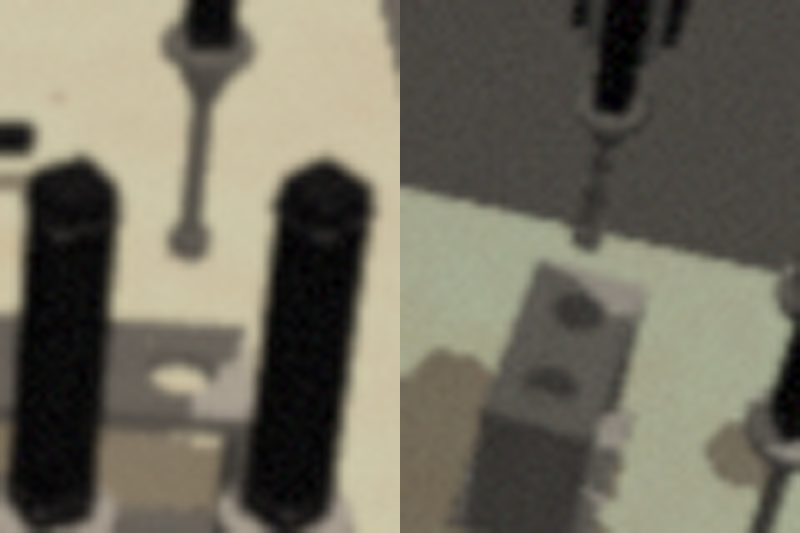

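```bash
python3 - <<'E'
from h import *
s=load('s20');c=load('c20');k=400/60
print(tri(s,(320+188/k-.5,210+240/k-.5),c,(310+186/k-.5,120+236/k-.5)), tri(s,(320+207/k-.5,210+44/k-.5),c,(310+214/k-.5,120+108/k-.5)))
# hole centre from scene
print('hole scene',onplane(c,310+178/k-.5,120+308/k-.5,.095),'hole side',onplane(s,320+180/k-.5,210+378/k-.5,.095))
plan([0.4243,-0.2507,0.21],180)
E
```

```text
(array([ 0.42531535, -0.25024842,  0.14496171]), np.float64(0.0005390806036578558)) (array([ 0.42424279, -0.25003625,  0.22450468]), np.float64(0.0004819211659496685))
hole scene [ 0.42285462 -0.25214762  0.095     ] hole side [ 0.4138609  -0.25015697  0.095     ]
t 29.1 P [ 0.4262 -0.2495  0.2642] head 179.82 x [-0.  0. -1.] j6 -2.26 off cm [ 5.42  0.19 -0.12] yaw -0.18
```

Emit:
{"method": "servo_tool", "body": {"increments": [{"offset":[0,0.2,-0.12],"yaw":-0.2},{"offset":[0,0.2,-0.12],"yaw":-0.2},{"offset":[0,0.2,-0.12],"yaw":-0.2},{"offset":[1.5,0.2,-0.12],"yaw":-0.2},{"offset":[3,0.2,-0.12],"yaw":-0.2},{"offset":[4,0.2,-0.12],"yaw":-0.2},{"offset":[4.6,0.2,-0.12],"yaw":-0.2},{"offset":[4.6,0.2,-0.12],"yaw":-0.2}]}}

```text
clock: 29.9
tcp_pos: [0.4237, -0.2505, 0.2175]
orientation: [0.5, -0.5, 0.5, 0.501]
wrist_force: [-0.1, 0.1, -1.0]
finger_gap: 0.0151
```

Emit:
{"method": "servo_tool", "body": {"increments": [{"offset":[0.4,0,0],"yaw":0},{"offset":[0.8,0,0],"yaw":0},{"offset":[1.2,0,0],"yaw":0},{"offset":[1.6,0,0],"yaw":0},{"offset":[1.6,0,0],"yaw":0},{"offset":[1.6,0,0],"yaw":0},{"offset":[1.6,0,0],"yaw":0},{"offset":[1.6,0,0],"yaw":0}]}}

```text
clock: 30.7
tcp_pos: [0.4242, -0.2509, 0.2025]
orientation: [-0.5, 0.5, -0.5, -0.5]
wrist_force: [0.9, -0.0, -1.6]
finger_gap: 0.0151
```

```bash
python3 - <<'E'
from h import *
plan([0.4243,-0.2507,0.1385],180);print(env.get_state()['wrist_force'])
snap('side','s21');snap('scene','c21')
z=load('s21'); a=cv2.resize(z['im'][210:290,320:380,::-1],(400,533),interpolation=cv2.INTER_CUBIC)
z=load('c21'); b=cv2.resize(z['im'][120:200,310:370,::-1],(400,533),interpolation=cv2.INTER_CUBIC)
cv2.imwrite('pics/21.png',np.hstack([a,b]))
E
```

```text
t 30.7 P [ 0.4242 -0.2509  0.2025] head -179.97 x [ 0. -0. -1.] j6 -2.268 off cm [ 6.4  -0.01  0.02] yaw 0.03
[ 0.9061072  -0.01198475 -1.55216134]
```

View pics/21.png

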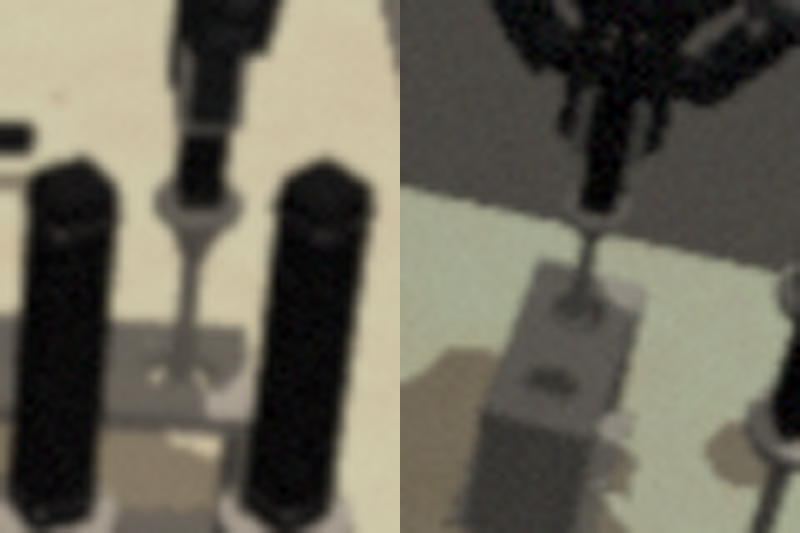

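Emit:
{"method": "servo_tool", "body": {"increments": [{"offset":[0.8,0,0],"yaw":0},{"offset":[1.8,0,0],"yaw":0},{"offset":[2.8,0,0],"yaw":0},{"offset":[3.8,0,0],"yaw":0},{"offset":[4.8,0,0],"yaw":0},{"offset":[5.5,0,0],"yaw":0},{"offset":[6,0,0],"yaw":0},{"offset":[6.3,0,0],"yaw":0}]}}

```text
clock: 31.6
tcp_pos: [0.424, -0.2507, 0.1387]
orientation: [0.5, -0.5, 0.5, 0.5]
wrist_force: [-0.1, 0.7, -1.7]
finger_gap: 0.015
```

Emit:
{"method": "servo_tool", "body": {"increments": [{"offset":[0,0,0],"yaw":0},{"offset":[0.1,0,0],"yaw":0},{"offset":[0.2,0,0],"yaw":0},{"offset":[0.2,0,0],"yaw":0},{"offset":[0.2,0,0],"yaw":0},{"offset":[0.2,0,0],"yaw":0},{"offset":[0.2,0,0],"yaw":0},{"offset":[0.2,0,0],"yaw":0}]}}

```text
clock: 32.4
tcp_pos: [0.4241, -0.2508, 0.1373]
orientation: [-0.5, 0.5, -0.5, -0.5]
wrist_force: [-0.3, 0.5, -1.4]
finger_gap: 0.0152
```

Within ~1 mm of seated. Release with partial opening, then retreat upward.

Emit:
{"method": "servo_tool", "body": {"increments": [{"offset":[0,0,0],"yaw":0},{"offset":[0,0,0],"yaw":0},{"offset":[0,0,0],"yaw":0},{"offset":[0,0,0],"yaw":0},{"offset":[0,0,0],"yaw":0},{"offset":[0,0,0],"yaw":0},{"offset":[-1,0,0],"yaw":0},{"offset":[-3,0,0],"yaw":0}], "claw": 0.6}}

```text
clock: 33.2
tcp_pos: [0.4232, -0.25, 0.1667]
orientation: [0.5, -0.499, 0.5, 0.501]
wrist_force: [0.3, -0.5, 0.2]
finger_gap: 0.0511
```

Emit:
{"method": "servo_tool", "body": {"increments": [{"offset":[-3,0,0],"yaw":0},{"offset":[-7,0,0],"yaw":0},{"offset":[-11,0,0],"yaw":0},{"offset":[-15,0,0],"yaw":0},{"offset":[-20,-2,2],"yaw":0},{"offset":[-20,-6,4],"yaw":0},{"offset":[-20,-10,6],"yaw":0},{"offset":[-20,-12,6],"yaw":0}]}}

```text
clock: 34.0
tcp_pos: [0.5465, -0.1885, 0.3686]
orientation: [-0.5, 0.502, -0.498, -0.5]
wrist_force: [0.7, -0.8, -0.1]
finger_gap: 0.0518
```

```bash
python3 - <<'E'
from h import *
plan([0.54,-0.185,0.36],180)
for n in('side','scene','wrist'): snap(n,n[:2]+'22')
z=load('si22'); a=cv2.resize(z['im'][180:310,250:400,::-1],(400,347),interpolation=cv2.INTER_CUBIC)
z=load('sc22'); b=cv2.resize(z['im'][110:240,220:370,::-1],(400,347),interpolation=cv2.INTER_CUBIC)
cv2.imwrite('pics/22.png',np.hstack([a,b]))
E
```

```text
t 34.0 P [ 0.5465 -0.1885  0.3686] head -179.79 x [ 0.003 -0.    -1.   ] j6 -2.046 off cm [0.86 0.65 0.35] yaw 0.21
```

View pics/22.png

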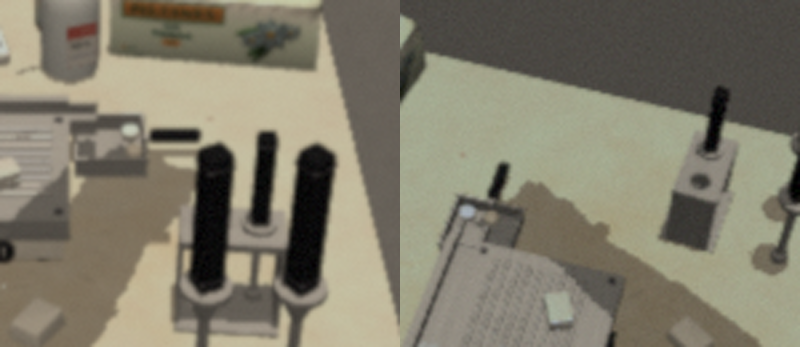

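View pics/wr22.png

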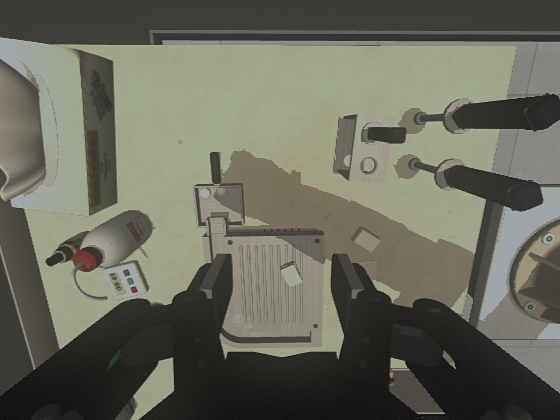

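```bash
python3 - <<'E'
from h import *
z=load('wr22'); im=z['im'][:,:,::-1]
cv2.imwrite('pics/23.png',cv2.resize(im[145:245,180:260],None,fx=6,fy=6,interpolation=cv2.INTER_CUBIC))
W=cloud(z);H=W[...,2];u,v=np.meshgrid(np.arange(560),np.arange(420))
R=lambda r:(u>r[0])&(u<r[1])&(v>r[2])&(v<r[3])
t=R((350,415,105,150))&(H>.186)&(H<.2); print('pick top',W[t].mean(0).round(4),np.nanmax(H[t]))
c=R((340,390,110,150))&(H>.097)&(H<.105); print('collar z',np.nanmedian(H[c]),c.sum())
f=lambda a,b,h:(onplane(z,a,b,h)*1000).round(1)[:2]
print(f(206,194,.01))
E
```

```text
pick top [ 0.426  -0.2514  0.1898] 0.19213684590105623
collar z 0.09921250971581164 202
[ 676.4 -146.4]
```

View pics/23.png

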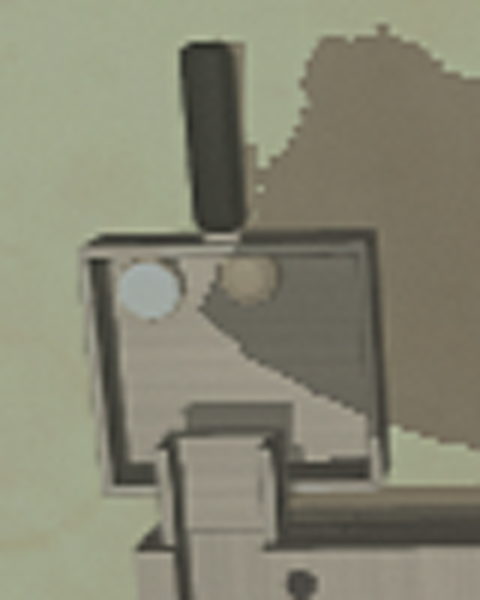

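```bash
python3 - <<'E'
from h import *
z=load('wr22'); f=lambda x,y,h:(onplane(z,180+x/6-.5,145+y/6-.5,h)*1000).round(1)[:2]
C=[f(88,247,.022),f(376,235,.022),f(385,487,.022),f(106,493,.022)];print(C,np.mean(C,0)); print('tip',f(175,435,.052),f(270,435,.052))
E
```

```text
[array([ 692. , -163.4]), array([ 611.9, -167. ]), array([611.8, -93.1]), array([692.6, -91.1])] [ 652.075 -128.65 ]
tip [ 663.8 -118.1] [ 638.3 -118.2]
```

```bash
python3 -c "
from workcell import env
print(env.hand_in(), env.get_state()['clock'])"
```

```text
the job is handed in; nothing more can be done
the job is handed in; nothing more can be done
```

The job is done and handed in at about 34 s of the 72 s allowed; the hand-in reports no verdict.

- **Tray:** I slid it by its handle under the spout. The last picture put its middle about 11–13 mm beyond the spout's end (limit 28 mm). It was clear of the station's side.
- **Sweep:** I took the smallest pick from the stand's right hole and put its foot down in the closed end. I swept it at about 5–6 cm/s along the gutter, round the corner and 1–2 mm past the spout's end. The foot ran roughly 3 mm above the gutter floor, and the wrist force at the end of each move was about 2 N or less.
- **Drips:** both lie flat in the tray, near the wall on its handle side.
- **Pick:** it hangs upright in the right hole. Its collar top measured 99 mm (100 expected) and its handle top about 190 mm (191 expected).
- **Bystanders:** they looked undisturbed in the last pictures, but I did not measure their positions.
- **Checks that disagreed:** the cameras differed by about 1–3 mm on most points, within their calibration. One exception was the side camera's fix of the stand hole, about 10 mm off in x from the others. The far side of the hole was partly hidden there, so I used the arm's own position from when it first gripped the pick.

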